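# Free the glued tray from the ratchet clamp and pack the two-layer ornament box

## Robot

A 6-joint arm with a two-finger parallel gripper is mounted at the origin on the work surface. World frame = base frame: x ahead of the robot, y to its left, z up, the work surface at z = 0. Lengths are in m, angles in rad, forces in N, time in s.
With the tool pointing down it reaches from about 0.4 to 0.825 m from the base axis. Payload 7 kg.
Tool frame: the origin (TCP) lies at the very end of the fingers, on their centre line; the grasp point (between the pads) lies 19 mm behind it (arm.grip_point_offset is the distance from the TCP to the grasp point, in m); z points along the fingers, y is the line along which they close (so a half turn about z gives the same grasp; the last joint's range is limited). The gripper opens to 88 mm and grips with 3 to 60 N. Pads are 19 mm wide; open, the fingers measure 130 mm over their backs; the gripper's body (78 mm by 193 mm) begins 47 mm behind the grasp point.
Start: joints at [-0.967, 0.359, 0.012, 0, -1.224, -0.288], TCP at [0.21, -0.642, 0.191] pointing down, gripper open.
Joint ranges: [-3.07, 3.07], [-1.43, 2.12], [-1.02, 1.25], [-3.03, 1.67], [-3.05, -0], [-3.03, 3.03]. Speed limits (rad/s): [2.39, 2.39, 3.01, 3.14, 3.14, 3.14].

## Interface

Orientations are given as [roll, pitch, yaw] about the fixed x, y, z axes, in that order (R = Rz(yaw) Ry(pitch) Rx(roll)).
In Python, from station import arm, cams gives the robot as it stands.
- The arm moves only by the shell command python3 -m handwheel 'ROWS' [FORCE]. ROWS is JSON, a list that holds one entry, the list of rows, each a list of 7 numbers: the shift along the tool's x, y, z normalised to -1 to 1, where 1 is 0.08 m, then the turn, a rotation vector about the tool's x, y, z normalised to -1 to 1, where 1 is 0.5 rad, then the closure in counts, from 0 (fully open) to 255 (shut). In form: [[[x, y, z, wx, wy, wz, hand], ...]]. A call has 1 to 5 rows; each row is the pose to reach, as a shift and turn from the pose commanded when the call began, along the tool's axes at that moment; what a row does not reach only later rows make up. A row lasts 1/8 s, in which the tool goes at most 62.5 mm and 10.7 degrees, less where a joint would pass 70% of its speed; a pose out of reach is approached as far as the arm can. A call with a number of a shift or a turn outside -1 to 1 is refused whole. A call with a gripper value outside its range is refused whole. The fingers move at their own pace and stop on an object; FORCE is the grip in N (left out, the last holds). Time passes only in rows, so rows that repeat a pose let the fingers close. It gives the time, the measured TCP pose, the force, the opening and the grip force at its end, in the units of the state.
- arm.get_state(): the state, without advancing time (a new reading comes with each control period).
- cams.grab_frame(name): name is "side" or "top"; returns the picture (480x640x3 uint8, blue, green, red); there is no depth.
- cams.camera_info(name): a dict with "camera_matrix" (3x3 intrinsics, pixels), "R" (3x3) and "t" (3): a world point X has camera coordinates R X + t. Camera axes: x right, y down, z forward; pixel columns grow to the right and rows downward; lengths in m; the calibration is good to about 2 mm. A picture is of the moment at which its call begins. camera_info takes no time and is no camera call.
- arm.job_done(): hands the job in; it is judged then, once.
The state is a dict: "t": time; "q": joint angles; "qd": joint speeds; "joint_efforts": joint torques, N m; "eef_pos": TCP position; "ee_rot": TCP orientation; "force": force on the tool from outside, world axes, zero at the start; "moment": the same for the moment, N m; "width": finger opening in m; "gripper_force": force on a finger pad.
Only numpy, scipy, OpenCV 4.12 (cv2) and the standard library are available. Lean on these libraries where they do the work, as an engineer would, in place of code of your own. Each camera call takes 0.05 s, during which the arm holds its last target. There are 200 camera calls.

## Task

Lift the red pawl off the clamp's ratchet wheel and hold it up until the sliding jaw has backed all the way off, then take the glued tray out. Stand every tin bell that is on the bench upright in the bottom of the wooden gift box, one to a cell, set the tray level on the corner posts over them, and stand every wooden lantern upright in the tray, one to a compartment. Do not drag the tray out of a closed clamp, and leave the paints, jars, brush and other bench things where they are.

Things in the scene. Friction and masses are not known exactly. Their poses are not given: they have to be found in the camera images.
- clamp: green iron gluing clamp fixed on the bench; the tray starts between its jaws, centred at x=0, y=77 mm. Origin: centre of its foot; z up, y along the bed from the ratchet end to the fixed jaw. Bed x +-50, y -195 to 180 mm; the rails under the tray are 22 mm high. Jaws 130 mm wide, tops 66 mm high, cork faces at y=150 (fixed) and 4 mm (sliding, when clamped).
- jaw (a joint): travel of the sliding jaw in m along the clamp's -y: 0 clamped (squeezes the tray with about 22 N), 0.035 fully backed off at its stop. A spring drives it back by itself in 1 to 2 s while the pawl is off the ratchet wheel; if the pawl drops early it catches on the next tooth (7 mm of jaw travel a tooth) and has to be lifted again.
- pawl (a joint): angle in rad of the red pawl about its pin: 0 down in the teeth, grows as its finger tab is raised, stop at 0.6; clear of the teeth above about 0.15. Sprung down: about 2.5 N at the tab at 0, 3.5 N at 0.3. Let go, it springs back onto the wheel.
- pawl_tab (a point): middle of the pawl's red finger tab, an upright plate 10 mm thick (clamp's x), 22 mm long (y), 36 mm tall; its top is 10 mm above this point. With the pawl down it lies 108 mm to the clamp's -y of the pin and 34 mm above it. Free from above and on all sides at its height.
- pawl_pin (a point): the pin the pawl turns on, axis along the clamp's x; raising the tab swings it up on an arc about this point. The toothed ratchet wheel, 86 mm across, stands upright below the pawl on the clamp's -x side, its axle 53 mm to -y of and 44 mm below the pin, and is geared to the sliding jaw.
- tray: glued wooden upper tray of the box, 146 x 146 mm, 350 g, walls 28 mm high, floor 6 mm thick. Origin: centre of its underside, z up. Along its y runs a grip partition 12 mm thick, its raised part (84 mm long) 56 mm high. A partition along x, 5 mm thick, 24 mm high, makes four compartments 61 x 64 mm, centres x=+-36.5, y=+-34.5 mm.
- box: open light wooden gift box, fixed. Origin: centre of its underside, z up. 168 x 168 x 92 mm, walls and floor 8 mm. Crossed partitions (6 mm thick, tops 38 mm up) make four red cells 73 x 73 mm, centres x=+-39.5, y=+-39.5 mm. Posts 10 x 10 mm in the inner corners, tops 80 mm above the underside, carry the tray (either way round, 3 mm play all round).
- bell1: blue painted tin bell ornament, 60 g, standing; may be absent. Origin: centre of its underside, z up. Mouth 62 mm across, body 42 mm tall narrowing upward, then a brass cap 16 mm across from 42 to 66 mm above the underside, to hold it by.
- bell2: green painted tin bell ornament, 60 g, standing; may be absent. Origin: centre of its underside, z up. Mouth 62 mm across, body 42 mm tall narrowing upward, then a brass cap 16 mm across from 42 to 66 mm above the underside, to hold it by.
- bell3: magenta painted tin bell ornament, 60 g, standing; may be absent. Origin: centre of its underside, z up. Mouth 62 mm across, body 42 mm tall narrowing upward, then a brass cap 16 mm across from 42 to 66 mm above the underside, to hold it by.
- bell4: white painted tin bell ornament, 60 g, standing; may be absent. Origin: centre of its underside, z up. Mouth 62 mm across, body 42 mm tall narrowing upward, then a brass cap 16 mm across from 42 to 66 mm above the underside, to hold it by.
- lantern1: red painted wooden lantern ornament, 70 g, standing; may be absent. Origin: centre of its underside, z up. Body 48 x 48 mm (eaves 52), 48 mm tall, brass roof to 56 mm, then a square brass finial 14 x 14 mm, parallel to the body, from 54 to 78 mm above the underside, to hold it by.
- lantern2: purple painted wooden lantern ornament, 70 g, standing; may be absent. Origin: centre of its underside, z up. Body 48 x 48 mm (eaves 52), 48 mm tall, brass roof to 56 mm, then a square brass finial 14 x 14 mm, parallel to the body, from 54 to 78 mm above the underside, to hold it by.
- lantern3: yellow painted wooden lantern ornament, 70 g, standing; may be absent. Origin: centre of its underside, z up. Body 48 x 48 mm (eaves 52), 48 mm tall, brass roof to 56 mm, then a square brass finial 14 x 14 mm, parallel to the body, from 54 to 78 mm above the underside, to hold it by.
- lantern4: cream painted wooden lantern ornament, 70 g, standing; may be absent. Origin: centre of its underside, z up. Body 48 x 48 mm (eaves 52), 48 mm tall, brass roof to 56 mm, then a square brass finial 14 x 14 mm, parallel to the body, from 54 to 78 mm above the underside, to hold it by.
- paint_blue_bottle: standing bottle of blue paint, 56 mm across, 120 mm tall; a bystander, to be left alone. Origin: underside.
- paint_yellow_bottle: standing bottle of yellow paint, 56 mm across, 120 mm tall; a bystander, to be left alone. Origin: underside.
- glitter_jar: amber glass jar, brass lid, 56 mm across, 65 mm tall; a bystander, to be left alone. Origin: underside.
- varnish_jar: clear jar, white lid, 60 mm across, 80 mm tall; a bystander, to be left alone. Origin: underside.
- glue_bottle: white glue bottle, orange cap, 52 mm across, 130 mm tall; a bystander, to be left alone. Origin: underside.
- paint_brush: paint brush lying flat on the bench; a bystander, to be left alone.
- twine_spool: red twine on a wooden spool, 60 mm across, 42 mm tall; a bystander, to be left alone. Origin: underside.

How it is judged:
On the way, in this order (a step that is already met when the one before it is completed fails the run):
1. the pawl has been lifted and the clamp's sliding jaw has backed all the way off (value of joint jaw above 0.03 m), for 0.2 s.
2. the tray sits level on the box's corner posts, with every bell upright in a bottom cell beneath it (horizontal distance between tray and box below 0.008 m and angle between tray's own z axis and vertical below 0.04 rad and z of tray in the frame of box between 0.074 and 0.085 m and x of bell1 in the frame of box between -0.076 and 0.076 m and y of bell1 in the frame of box between -0.076 and 0.076 m and z of bell1 in the frame of box between 0.002 and 0.015 m and angle between each of bell1, bell2, bell3, bell4's own z axis and vertical below 0.2 rad and x of bell2 in the frame of box between -0.076 and 0.076 m and y of bell2 in the frame of box between -0.076 and 0.076 m and z of bell2 in the frame of box between 0.002 and 0.015 m and x of bell3 in the frame of box between -0.076 and 0.076 m and y of bell3 in the frame of box between -0.076 and 0.076 m and z of bell3 in the frame of box between 0.002 and 0.015 m and x of bell4 in the frame of box between -0.076 and 0.076 m and y of bell4 in the frame of box between -0.076 and 0.076 m and z of bell4 in the frame of box between 0.002 and 0.015 m), for 0.3 s.
At the end, for the whole second after the job is handed in: Each bell stands in a box cell and each lantern in a tray compartment (underside within 7 mm of its floor, under 0.2 rad off upright); the tray rests on the posts (8 mm of centre, 74-85 mm up, tilt under 0.04 rad); jaw open over 28 mm; all at rest (all of step 2 and x of lantern1 in the frame of tray between -0.067 and 0.067 m and y of lantern1 in the frame of tray between -0.067 and 0.067 m and z of lantern1 in the frame of tray between 0 and 0.013 m and angle between each of lantern1, lantern2, lantern3, lantern4's own z axis and vertical below 0.2 rad and x of lantern2 in the frame of tray between -0.067 and 0.067 m and y of lantern2 in the frame of tray between -0.067 and 0.067 m and z of lantern2 in the frame of tray between 0 and 0.013 m and x of lantern3 in the frame of tray between -0.067 and 0.067 m and y of lantern3 in the frame of tray between -0.067 and 0.067 m and z of lantern3 in the frame of tray between 0 and 0.013 m and x of lantern4 in the frame of tray between -0.067 and 0.067 m and y of lantern4 in the frame of tray between -0.067 and 0.067 m and z of lantern4 in the frame of tray between 0 and 0.013 m and linear speed of each of bell1, bell2, bell3, bell4, lantern1, lantern2, lantern3, lantern4, tray below 0.03 m/s and value of joint jaw above 0.028 m); the robot touches nothing.
It fails at once if the tray is dragged up out of the closed clamp (value of joint jaw below 0.008 m and z of tray in the frame of clamp between 0.034 and 0.065 m and x of tray in the frame of clamp between -0.07 and 0.07 m and y of tray in the frame of clamp between 0.02 and 0.13 m).
It fails at once if a paint bottle, jar, brush or other bystander is moved more than 6 cm or tipped over (distance of any of paint_blue_bottle, paint_yellow_bottle, glitter_jar, varnish_jar, glue_bottle, paint_brush, twine_spool from where it was at the start of the episode above 0.06 m or angle between any of paint_blue_bottle, paint_yellow_bottle, glitter_jar, varnish_jar, glue_bottle, twine_spool's own z axis and vertical above 0.7 rad).
Of bell1, bell2, bell3, bell4 only 3 to 4 are there at a start; the rules pass over those that are not, and their reading is None.
Of lantern1, lantern2, lantern3, lantern4 only 2 to 4 are there at a start; the rules pass over those that are not, and their reading is None.
At some moment in a run one of bell1, bell2, bell3, bell4, lantern1, lantern2, lantern3, lantern4 may be knocked a few centimetres aside while the robot is not near it.
Once in a run the grip may slacken for a moment while it holds something.
It also fails if it takes over 210 s, if anything falls off the work surface, if the arm or the gripper's body presses on something with over 40 N, if the wrist force passes 120 N, or if a joint passes its speed limit or range.

## Working session

There is one attempt and no reset: what is moved stays moved. The work goes in short steps, Python scripts to look and compute and a shell command to move; the robot and the scene stay as the last step left them, time stands still between calls to the robot, and variables do not carry over. Pictures are saved under pics/ and viewed, at most 14 in all, crops included, and the job is handed in when it is done.

```bash
ls; mkdir -p pics
python3 - <<'E'
from station import arm,cams
import cv2
for n in("side","top"):
    cv2.imwrite(f"pics/{n}0.png",cams.grab_frame(n)); print(n,cams.camera_info(n))
print(arm.get_state())
E
```

```text
pics
side {'camera_matrix': array([[480.06841413,   0.        , 321.03015455],
       [  0.        , 480.06841413, 228.98750081],
       [  0.        ,   0.        ,   1.        ]]), 'R': array([[-0.9912977 , -0.13030235,  0.01871282],
       [-0.08851492,  0.55456638, -0.82741842],
       [ 0.09743707, -0.82187434, -0.56127408]]), 't': array([0.55292189, 0.14927419, 1.48574017])}
top {'camera_matrix': array([[444.64381137,   0.        , 314.53522358],
       [  0.        , 444.64381137, 244.00425161],
       [  0.        ,   0.        ,   1.        ]]), 'R': array([[-0.01923755, -0.99979784,  0.00584769],
       [-0.9817135 ,  0.01778103, -0.18953215],
       [ 0.18938986, -0.00938689, -0.9818571 ]]), 't': array([0.01863498, 0.56471118, 1.00934097])}
{'t': 0.1, 'q': array([-9.66889796e-01,  3.59295681e-01,  1.11700732e-02, -3.00166680e-04,
       -1.22411412e+00, -2.88113439e-01]), 'qd': array([-1.26990733e-03, -9.62651698e-04,  2.00543521e-03,  1.36579069e-03,
        6.21479405e-06,  6.52892687e-04]), 'joint_efforts': array([-1.00826928e-03, -5.84163630e+01,  2.93752116e+01,  7.01552957e+00,
        1.01667762e-02, -5.00251053e-05]), 'eef_pos': array([ 0.20946038, -0.64116747,  0.18973912]), 'ee_rot': array([ 3.14012856e+00, -1.39607625e-04, -2.82590165e+00]), 'force': array([ 0.61782566, -0.36197651, -0.08574699]), 'moment': array([ 0.0439168 , -0.00591683,  0.02789944]), 'gripper_force': 0.0, 'width': 0.08763101402040495}
```

View pics/top0.png

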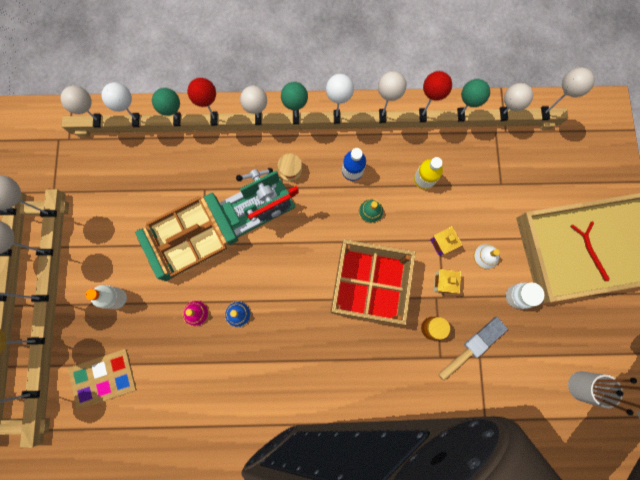

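View pics/side0.png

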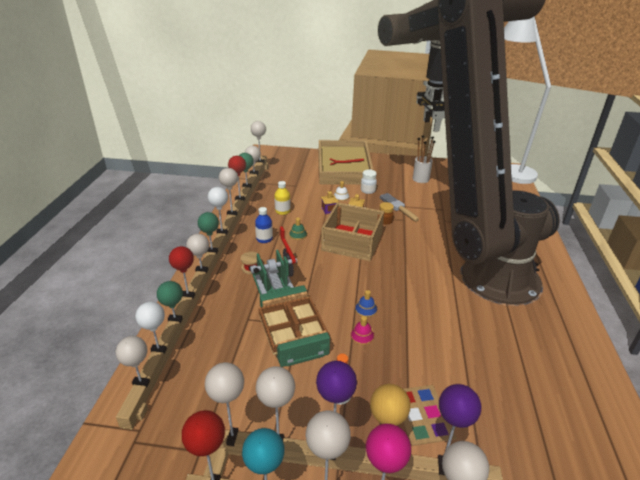

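The top view shows the clamp at about (215,225) with the red pawl at (270,203) and the box at (373,283). The bells are magenta (195,313), blue (237,314), green (372,210) and white (488,256). There are two lanterns, at (448,241) and (450,282). The rest are bystanders.

```bash
cat > h.py <<'E'
import numpy as np,cv2
from station import arm,cams
from scipy.spatial.transform import Rotation as Ro
def ray(n,uv):
    c=cams.camera_info(n);R,t,K=c["R"],c["t"],c["camera_matrix"]
    return -R.T@t, R.T@np.linalg.solve(K,[uv[0],uv[1],1.])
def at(n,uv,z):
    o,d=ray(n,uv); return (o+d*(z-o[2])/d[2]).round(4)
def proj(n,X):
    c=cams.camera_info(n);p=c["camera_matrix"]@(c["R"]@np.array(X)+c["t"]); return (p[:2]/p[2]).round(1)
def tri(a,b):  # top uv, side uv
    o1,d1=ray("top",a);o2,d2=ray("side",b);s=np.linalg.lstsq(np.c_[d1,-d2],o2-o1,rcond=None)[0]
    p,q=o1+s[0]*d1,o2+s[1]*d2; return ((p+q)/2).round(4),np.linalg.norm(p-q).round(4)
def move(x,y,z,yaw,ref=None):
    """rows numbers for target TCP pose, tool down with yaw (tool Rx(pi) then Rz(yaw)); from measured pose"""
    s=arm.get_state();R=Ro.from_euler('xyz',s["ee_rot"])
    d=R.inv().apply(np.array([x,y,z])-s["eef_pos"])/.08
    T=Ro.from_euler('xyz',[np.pi,0,yaw]); w=(R.inv()*T).as_rotvec()/.5
    print("shift",d.round(3),"turn",w.round(3),"calls",np.ceil(max(abs(d).max(),abs(w).max())))
def crop(n,x0,y0,x1,y1,k,name):
    cv2.imwrite("pics/"+name,cv2.resize(cams.grab_frame(n)[y0:y1,x0:x1],None,fx=k,fy=k,interpolation=cv2.INTER_CUBIC))
E
python3 - <<'E'
from h import *
f=cams.grab_frame("top");g=cams.grab_frame("side")
c=lambda f,x0,y0,x1,y1,k:cv2.resize(f[y0:y1,x0:x1],None,fx=k,fy=k,interpolation=cv2.INTER_CUBIC)
cv2.imwrite("pics/a.png",c(f,130,145,330,285,4))
cv2.imwrite("pics/b.png",c(f,325,190,525,340,4))
cv2.imwrite("pics/c.png",c(g,230,170,430,320,4))
E
```

```text
(no output)
```

View pics/a.png

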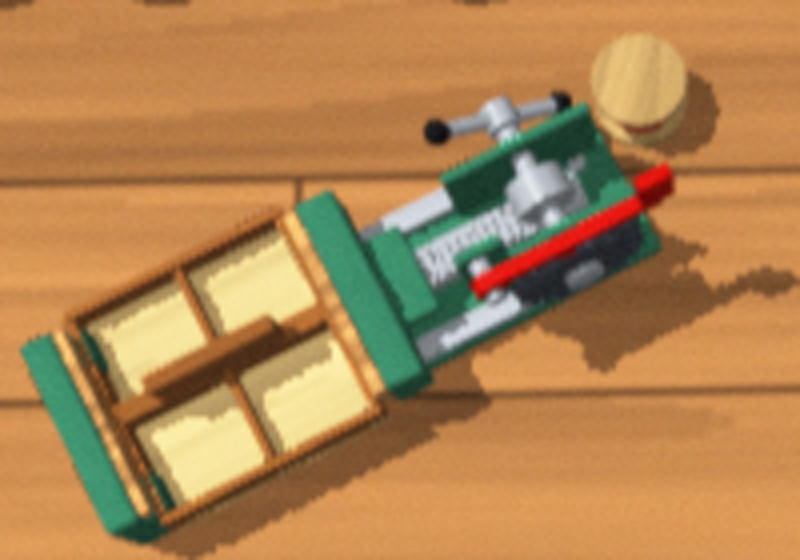

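View pics/b.png

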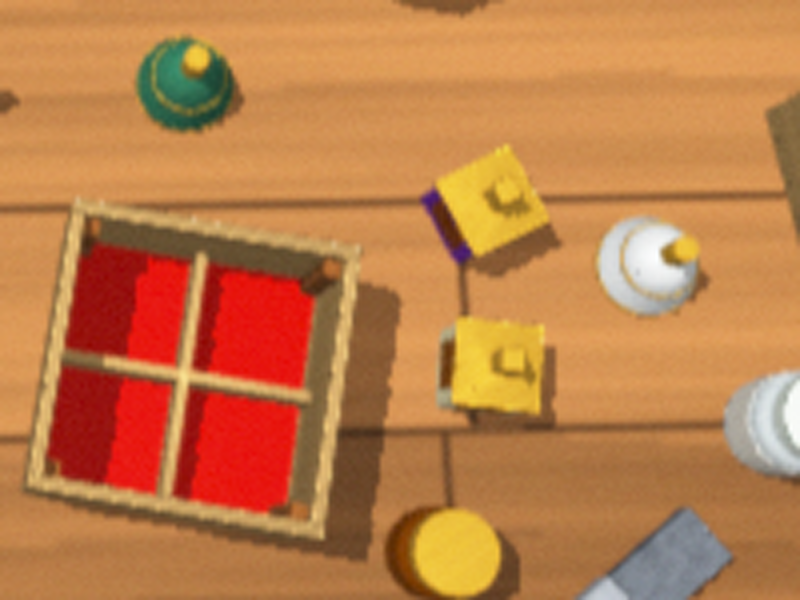

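View pics/c.png

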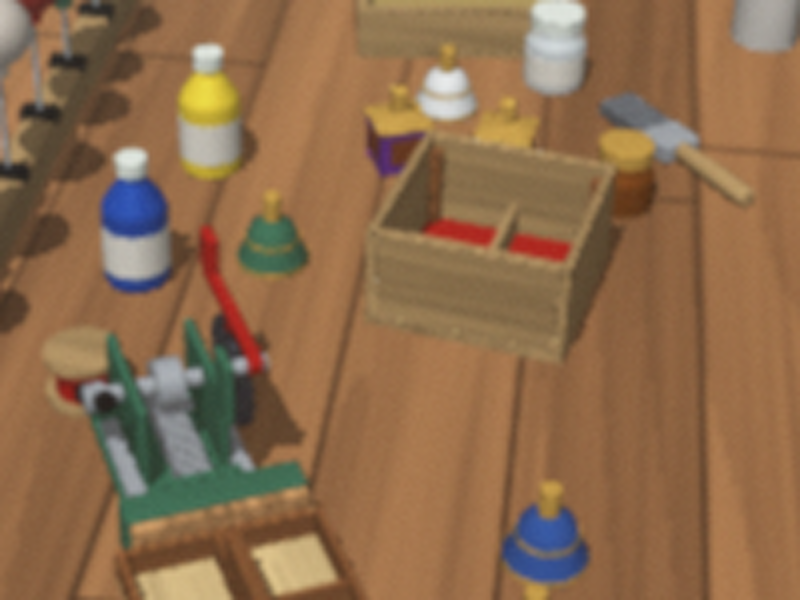

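The green clamp's red pawl tab is at crop-a pixel (655,185). The tray is inside the clamp, with its grip partition from (150,383) to (272,325). Box corners are in crop b at (80,203), (357,248), (322,537) and (28,488). The lanterns are purple and cream, and all four bells are present.

Run:
```python
from h import *
A=lambda x,y:(130+x/4,145+y/4); B=lambda x,y:(325+x/4,190+y/4); C=lambda x,y:(230+x/4,170+y/4)
print("tab tri",tri(A(655,182),C(208,238)),"pin tri",tri(A(480,285),C(256,365)))
tc=[at("top",A(*p),.05) for p in[(68,320),(283,208),(382,410),(165,522)]]
print("tray",tc,"c",np.mean(tc,0))
g=[at("top",A(*p),.078) for p in[(147,386),(272,325)]];print("grip",g,np.mean(g,0),np.linalg.norm(g[0]-g[1]))
bc=[at("top",B(*p),.092) for p in[(80,203),(357,248),(322,537),(28,488)]];c=np.mean(bc,0)
print("box",bc,c)
for i in range(4):
    d=bc[(i+1)%4]-bc[i];print("edge",np.linalg.norm(d).round(4),np.arctan2(d[1],d[0]).round(3))
d=tc[0]-tc[1];print("clampY dir",np.arctan2(d[1],d[0]),[np.linalg.norm(tc[i]-tc[(i+1)%4]).round(3) for i in range(4)])
d=tc[3]-tc[2];print("clampY dir",np.arctan2(d[1],d[0]));d=g[0]-g[1];print(np.arctan2(d[1],d[0]))
f=cams.grab_frame("top");h=cv2.cvtColor(f,cv2.COLOR_BGR2HSV)
m=cv2.inRange(h,(18,120,120),(32,255,255))
n,l,s,ct=cv2.connectedComponentsWithStats(m)
for i in range(1,n):
    if s[i][4]>12 and 180<ct[i][0]<520 and ct[i][1]>190: print(s[i],ct[i].round(1),at("top",ct[i],.066))
for nm,u in dict(green=B(197,57),white=B(684,248),purple=B(510,188),cream=B(517,358)).items(): print(nm,at("top",u,.066 if nm in("green","white") else .078))
for nm,q in dict(purple=[(437,187),(507,148),(549,214),(475,257)],cream=[(456,318),(545,325),(541,412),(450,405)]).items():
    P=[at("top",B(*p),.050) for p in q];print(nm,np.mean(P,0),[np.arctan2(*(P[(i+1)%4]-P[i])[1::-1]).round(2) for i in range(4)],[np.linalg.norm(P[(i+1)%4]-P[i]).round(3) for i in range(4)])
```

```text
tab tri (array([0.6707, 0.0531, 0.1425]), np.float64(0.0002)) pin tri (array([0.6191, 0.1552, 0.1089]), np.float64(0.0053))
tray [array([0.6198, 0.4117, 0.05  ]), array([0.6879, 0.2841, 0.05  ]), array([0.5611, 0.2213, 0.05  ]), array([0.4961, 0.3481, 0.05  ])] c [0.591225 0.3163   0.05    ]
grip [array([0.5725, 0.3531, 0.078 ]), array([0.6078, 0.2814, 0.078 ])] [0.59015 0.31725 0.078  ] 0.07991858357103188
box [array([ 0.564, -0.062,  0.092]), array([ 0.5347, -0.2204,  0.092 ]), array([ 0.3718, -0.1908,  0.092 ]), array([ 0.4019, -0.0277,  0.092 ])] [ 0.4681   -0.125225  0.092   ]
edge 0.1611 -1.754
edge 0.1656 2.962
edge 0.1659 1.388
edge 0.1657 -0.209
clampY dir 2.061038344760471 [np.float64(0.145), np.float64(0.141), np.float64(0.142), np.float64(0.139)]
clampY dir 2.0444875403165814
2.0282884455497996
[202 199   6   8  22] [204.1 202.5] [0.6689 0.2715 0.066 ]
[367 199  16  10  68] [374.2 203.2] [ 0.66   -0.1375  0.066 ]
[180 203  22  11  36] [189.3 207.8] [0.6564 0.3066 0.066 ]
[434 226  28  28 474] [447.7 239.8] [ 0.5672 -0.308   0.066 ]
[190 228  24  15  32] [201.2 233.3] [0.5
[... 373 characters left out ...]
99  0.066 ]
[231 310   6   7  32] [233.6 313.2] [0.4046 0.1969 0.066 ]
[427 317  24  23 419] [438.4 327.9] [ 0.3625 -0.271   0.066 ]
[439 349  33  31 280] [454.7 364.4] [ 0.2809 -0.3018  0.066 ]
green [ 0.6575 -0.1374  0.066 ]
white [ 0.5357 -0.4199  0.066 ]
purple [ 0.5712 -0.3159  0.078 ]
cream [ 0.4712 -0.3121  0.078 ]
purple [ 0.5689  -0.31355  0.05   ] [np.float64(-1.08), np.float64(-2.65), np.float64(2.07), np.float64(0.43)] [np.float64(0.05), np.float64(0.047), np.float64(0.053), np.float64(0.048)]
cream [ 0.4703   -0.309575  0.05    ] [np.float64(-1.67), np.float64(3.01), np.float64(1.48), np.float64(-0.14)] [np.float64(0.053), np.float64(0.052), np.float64(0.054), np.float64(0.052)]
```

```bash
cat >> h.py <<'E'
def mv(x,y,z,yaw):
    """turn first (in place), then shift in the turned axes"""
    s=arm.get_state();R=Ro.from_euler('xyz',s["ee_rot"]);T=Ro.from_euler('xyz',[np.pi,0,yaw])
    w=(R.inv()*T).as_rotvec()/.5; d=T.inv().apply(np.array([x,y,z])-s["eef_pos"])/.08
    n=max(1,np.ceil(abs(d).max()))
    print("turn",w.round(3),"then shift",d.round(3),f"= {n:.0f} x",(d/n).round(3),"t",round(s["t"],1))
E
python3 -m handwheel '[[[0,0,-1,0,0,0,0],[0,0,-1,0,0,0,0]]]'
python3 -m handwheel '[[[0,0,-1,0,0,0,0],[0,0,-1,0,0,-0.4,0],[0,0,-1,0,0,-0.9,0],[0,0,-1,0,0,-0.9,0]]]'
python3 - <<'E'
from h import *
print(arm.get_state()["q"],arm.get_state()["eef_pos"]);mv(.6707,.0531,.30,-1.09); print("spool",at("top",(290,165.75),.042))
E
```

```text
t: 0.5
eef_pos: [0.21, -0.6433, 0.2751]
ee_rot: [-3.136, 0.0, -2.826]
force: [0.2, 0.5, -0.3]
width: 0.0876
gripper_force: 0.0
t: 1.0
eef_pos: [0.2097, -0.6416, 0.3508]
ee_rot: [-3.141, 0.0, -2.372]
force: [0.9, 0.3, 0.7]
width: 0.0877
gripper_force: 0.0
[-9.66889485e-01  3.09763377e-01  2.94973228e-01 -2.53982780e-04
 -1.55538602e+00  1.65996724e-01] [ 0.20972823 -0.64157605  0.35082121]
turn [-1.000e-03 -1.000e-03 -2.563e+00] then shift [-5.034 -9.125  0.635] = 10 x [-0.503 -0.912  0.064] t 1.0
spool [0.7678 0.0655 0.042 ]
```

```bash
R(){ :; }
for i in 1; do
python3 -m handwheel '[[[0,0,0,0,0,-0.37,0],[0,0,0,0,0,-0.74,0],[0,0,0,0,0,-0.99,0]]]'
python3 -m handwheel '[[[0,0,0,0,0,-0.37,0],[0,0,0,0,0,-0.74,0],[0,0,0,0,0,-0.99,0]]]'
python3 -m handwheel '[[[0,0,0,0,0,-0.37,0],[0,0,0,0,0,-0.58,0],[0,0,0,0,0,-0.58,0]]]'
python3 -m handwheel '[[[-0.34,-0.6,0.04,0,0,0,0],[-0.5,-0.91,0.06,0,0,0,0]]]'
python3 -m handwheel '[[[-0.34,-0.6,0.04,0,0,0,0],[-0.5,-0.91,0.06,0,0,0,0]]]'
python3 -m handwheel '[[[-0.34,-0.6,0.04,0,0,0,0],[-0.5,-0.91,0.06,0,0,0,0]]]'
python3 -m handwheel '[[[-0.34,-0.6,0.04,0,0,0,0],[-0.5,-0.91,0.06,0,0,0,0]]]'
python3 -m handwheel '[[[-0.34,-0.6,0.04,0,0,0,0],[-0.5,-0.91,0.06,0,0,0,0]]]'
python3 -m handwheel '[[[-0.34,-0.6,0.04,0,0,0,0],[-0.5,-0.91,0.06,0,0,0,0]]]'
python3 -m handwheel '[[[-0.34,-0.6,0.04,0,0,0,0],[-0.5,-0.91,0.06,0,0,0,0]]]'
python3 -m handwheel '[[[-0.34,-0.6,0.04,0,0,0,0],[-0.5,-0.91,0.06,0,0,0,0]]]'
python3 -m handwheel '[[[-0.34,-0.6,0.04,0,0,0,0],[-0.5,-0.91,0.06,0,0,0,0]]]'
python3 -m handwheel '[[[-0.34,-0.6,0.04,0,0,0,0],[-0.5,-0.91,0.06,0,0,0,0],[-0.5,-0.91,0.06,0,0,0,0]]]'
done | tail -6
python3 - <<'E'
from h import *
print(arm.get_state()["q"]);mv(.6707,.0531,.20,-1.09);
f=cams.grab_frame("top");h=cv2.cvtColor(f,cv2.COLOR_BGR2HSV)
m=cv2.inRange(h,(0,200,100),(5,255,255))|cv2.inRange(h,(175,200,100),(180,255,255))
m[:,:240]=0;m[:,310:]=0;m[:170]=0;m[240:]=0;print(m.sum()//255)
E
```

```text
t: 4.75
eef_pos: [0.6746, 0.0483, 0.3011]
ee_rot: [3.14, 0.0, -1.095]
force: [-0.1, -0.7, 0.1]
width: 0.0874
gripper_force: 0.0
[ 3.58946051e-01  3.19805238e-01  2.01428774e-01 -1.36147621e-04
 -1.45453567e+00  1.16386719e-01]
turn [ 0.004  0.001 -0.011] then shift [-0.076  0.016  1.263] = 2 x [-0.038  0.008  0.632] t 4.8
222
```

```bash
python3 -m handwheel '[[[-0.04,0.01,0.5,0,0,0,0],[-0.08,0.02,1,0,0,0,0]]]' | tail -5
python3 -m handwheel '[[[0,0,0.5,0,0,0,0],[0,0,0.9,0,0,0,0],[0,0,0.9,0,0,0,0]]]' | tail -5
python3 - <<'E'
from h import *
mv(.6707,.0531,.123,-1.09);crop("side",220,160,370,290,5,"d.png")
E
```

```text
eef_pos: [0.6695, 0.0509, 0.2228]
ee_rot: [-3.14, -0.0, -1.098]
force: [0.2, 0.0, -0.0]
width: 0.0877
gripper_force: 0.0
eef_pos: [0.6678, 0.0504, 0.1486]
ee_rot: [3.137, 0.001, -1.098]
force: [0.9, -1.0, 0.2]
width: 0.0875
gripper_force: 0.0
turn [ 0.009  0.002 -0.015] then shift [-0.013 -0.048  0.321] = 1 x [-0.013 -0.048  0.321] t 5.4
```

View pics/d.png

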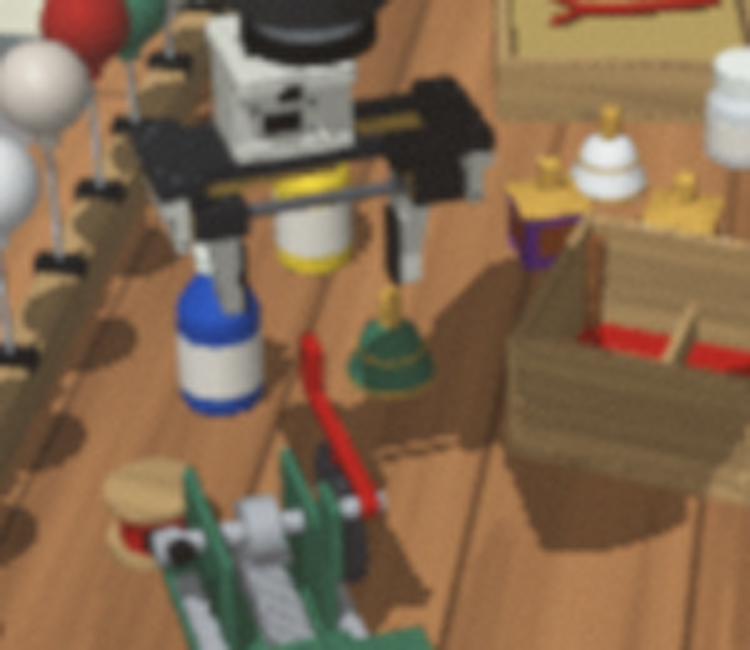

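The fingers straddle the tab from above: tips at crop (230,310) and (410,275), tab top at (310,337). They look higher than I computed, so I'll check the projection.

Run:
```python
from h import *
print("side tcp",(proj("side",arm.get_state()["eef_pos"])-[220,160])*5)
print("tabtop",(proj("side",[.6707,.0531,.1525])-[220,160])*5,(proj("side",[.6707,.0531,.1425])-[220,160])*5,(proj("side",[.6707,.0531,.1165])-[220,160])*5)
print("tri tab",tri((130+655/4,145+182/4),(220+311/5,160+352/5)))
f=cams.grab_frame("top")
cv2.imwrite("pics/e.png",cv2.resize(f[140:260,230:370],None,fx=5,fy=5,interpolation=cv2.INTER_CUBIC))
```

```text
side tcp [312.5 333.5]
tabtop [309.5 333.5] [310.  347.5] [311. 383.]
tri tab (array([0.6708, 0.0532, 0.1396]), np.float64(0.0017))
```

View pics/e.png

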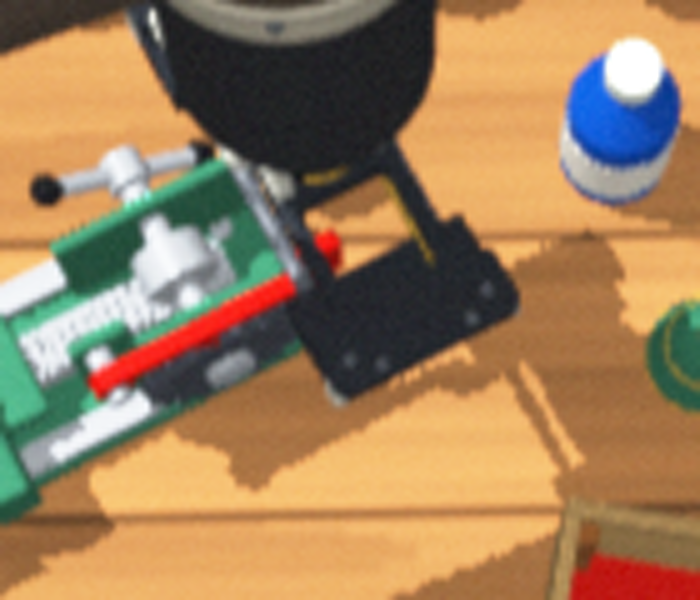

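Run:
```python
from h import *
s=arm.get_state();R=Ro.from_euler('xyz',s["ee_rot"]).as_matrix();p=s["eef_pos"];print(p)
for y in(-.055,-.044,.044,.055):
  for x in (-.01,.01):
    X=p+R@[x,y,0];print(y,x,(proj("side",X)-[220,160])*5,(proj("top",X)-[230,140])*5)
crop("side",260,185,310,235,12,"f.png")
```

```text
[0.67030905 0.05118991 0.15224116]
-0.055 -0.01 [224.5 357.5] [245. 153.]
-0.055 0.01 [216. 339.] [285. 133.]
-0.044 -0.01 [242.5 354. ] [256.5 173.5]
-0.044 0.01 [234. 336.] [296.  153.5]
0.044 -0.01 [386.5 328.5] [349.  341.5]
0.044 0.01 [376.5 310.5] [389. 321.]
0.055 -0.01 [404. 325.] [360.5 363. ]
0.055 0.01 [394.  307.5] [400.5 342. ]
```

View pics/f.png

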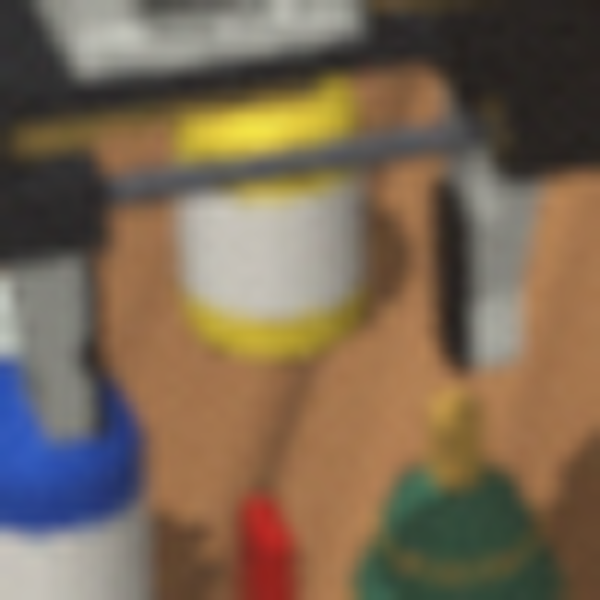

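In crop f the fingertips end at (70,440) and (490,368), with the tab top at (262,500). They look higher than the reported TCP. Closing will settle it, because the width tells whether the tab is between the pads.

```bash
python3 -m handwheel '[[[0,0,0.33,0,0,0,0],[0,0,0.33,0,0,0,0]]]' | tail -5
python3 -m handwheel '[[[0,0,0,0,0,0,255],[0,0,0,0,0,0,255],[0,0,0,0,0,0,255],[0,0,0,0,0,0,255],[0,0,0,0,0,0,255]]]' 30
python3 - <<'E'
from h import *
f=cams.grab_frame("side");cv2.imwrite("pics/g.png",cv2.resize(f[180:250,250:340],None,fx=6,fy=6,interpolation=cv2.INTER_CUBIC))
print((proj("side",arm.get_state()["eef_pos"])-[250,180])*6)
E
```

```text
eef_pos: [0.6692, 0.0517, 0.1243]
ee_rot: [3.141, 0.0, -1.096]
force: [0.4, 0.0, 0.2]
width: 0.0875
gripper_force: 0.0
t: 6.45
eef_pos: [0.6698, 0.052, 0.1242]
ee_rot: [-3.142, -0.0, -1.096]
force: [-0.7, 0.2, 0.8]
width: 0.0438
gripper_force: 0.0
[195.  326.4]
```

```bash
python3 -m handwheel '[[[0,0,0,0,0,0,255],[0,0,0,0,0,0,255],[0,0,0,0,0,0,255],[0,0,0,0,0,0,255],[0,0,0,0,0,0,255]]]' 30
python3 - <<'E'
from h import *
f=cams.grab_frame("side");cv2.imwrite("pics/g.png",cv2.resize(f[180:250,250:340],None,fx=6,fy=6,interpolation=cv2.INTER_CUBIC))
E
```

```text
t: 7.12
eef_pos: [0.6697, 0.052, 0.1242]
ee_rot: [-3.142, 0.0, -1.096]
force: [0.2, 0.2, -0.5]
width: 0.0008
gripper_force: 0.0
```

View pics/g.png

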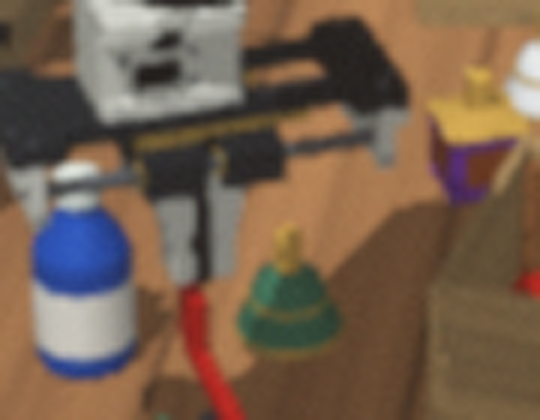

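The closed fingertips, at crop g (200,280), sit right at the tab's top edge (192,287), in line with it sideways. I'll check the camera geometry on the green bell.

```bash
python3 - <<'E'
from h import *
print("bell cap",tri((374.2,203.2),(250+288/6,180+240/6)), tri((374.2,203.2),(298,220)))
print("blue bell",tri((233.6,313.2),(230+550/4,170+495/4)))
print("purple fin",tri((325+510/4,190+188/4),(250+482/6,180+80/6)))
p=arm.get_state()["eef_pos"]
print("tip ray side at z", [at("side",(250+202/6,180+282/6),z) for z in(.1243,.14,.15,.16)])
print(arm.get_state()["eef_pos"], proj("top",p), cams.camera_info("top")["R"].T@-cams.camera_info("top")["t"])
f=cams.grab_frame("top");cv2.imwrite("pics/top1.png",cv2.resize(f[120:270,230:400],None,fx=4,fy=4,interpolation=cv2.INTER_CUBIC))
E
python3 -m handwheel '[[[0,0,0.03,0,0,0,255],[0,0,0.03,0,0,0,255]]]'
python3 -m handwheel '[[[0,0,0.03,0,0,0,255],[0,0,0.03,0,0,0,255]]]'
```

```text
bell cap (array([ 0.6595, -0.1388,  0.0552]), np.float64(0.0071)) (array([ 0.6595, -0.1388,  0.0552]), np.float64(0.0071))
blue bell (array([0.4038, 0.199 , 0.0537]), np.float64(0.0023))
purple fin (array([ 0.5701, -0.3198,  0.065 ]), np.float64(0.0074))
tip ray side at z [array([0.6739, 0.0129, 0.1243]), array([0.669 , 0.0357, 0.14  ]), array([0.6659, 0.0503, 0.15  ]), array([0.6628, 0.0648, 0.16  ])]
[0.66970993 0.0520184  0.12414424] [294.6 193.4] [0.36358413 0.01806464 1.09795055]
t: 7.48
eef_pos: [0.6695, 0.0519, 0.1214]
ee_rot: [3.141, 0.0, -1.096]
force: [0.5, -0.3, -0.5]
width: 0.0005
gripper_force: 0.0
t: 7.72
eef_pos: [0.6695, 0.052, 0.119]
ee_rot: [3.141, 0.0, -1.096]
force: [-0.5, -0.1, -0.2]
width: 0.0006
gripper_force: 0.0
```

View pics/top1.png

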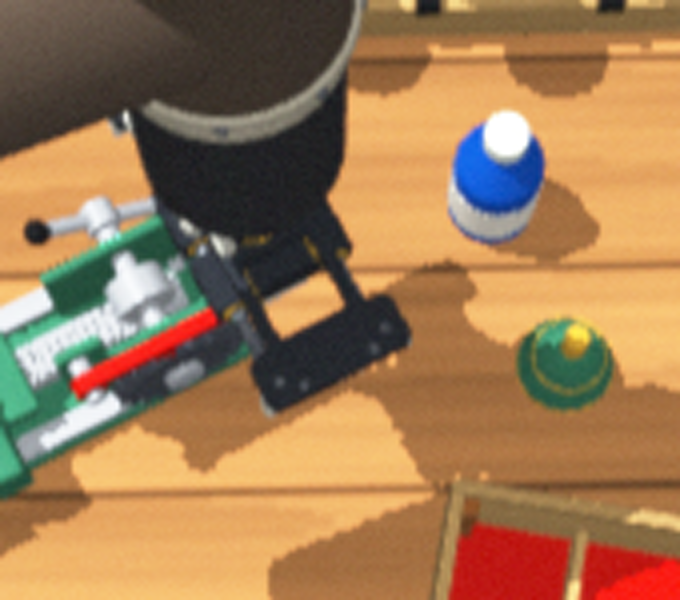

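Run:
```python
from h import *
s=arm.get_state();R=Ro.from_euler('xyz',s["ee_rot"]).as_matrix();p=s["eef_pos"]
for z in(-.066,-.09):
  for X in([0,.09,z],[-.039,.0965,z],[.039,.0965,z],[-.039,.06,z],[.039,.06,z]): print(X,((proj("top",p+R@X)-[230,120])*4).round(0),((proj("side",p+R@X)-[250,180])*6).round(0))
print(s["q"],R.round(3))
```

```text
[0, 0.09, -0.066] [334. 403.] [367. 193.]
[-0.039, 0.0965, -0.066] [274. 448.] [406. 232.]
[0.039, 0.0965, -0.066] [404. 380.] [355. 152.]
[-0.039, 0.06, -0.066] [242. 389.] [334. 244.]
[0.039, 0.06, -0.066] [371. 322.] [286. 164.]
[0, 0.09, -0.09] [334. 392.] [367. 152.]
[-0.039, 0.0965, -0.09] [272. 438.] [406. 190.]
[0.039, 0.0965, -0.09] [406. 368.] [355. 112.]
[-0.039, 0.06, -0.09] [240. 377.] [334. 202.]
[0.039, 0.06, -0.09] [372. 308.] [285. 123.]
[ 3.67082971e-01  4.01993023e-01 -9.08489399e-02 -9.98056847e-05
 -1.07842334e+00  1.07922822e-01] [[ 0.457 -0.889 -0.   ]
 [-0.889 -0.457 -0.   ]
 [-0.     0.    -1.   ]]
```

```bash
for i in 1; do
python3 -m handwheel '[[[0,0,0.04,0,0,0,255],[0,0,0.04,0,0,0,255]]]'
python3 -m handwheel '[[[0,0,0.04,0,0,0,255],[0,0,0.04,0,0,0,255]]]'
python3 -m handwheel '[[[0,0,0.04,0,0,0,255],[0,0,0.04,0,0,0,255]]]'
done | egrep 'pos|force:'
python3 - <<'E'
from h import *
f=cams.grab_frame("side");h=cv2.cvtColor(f,cv2.COLOR_BGR2HSV)
m=cv2.inRange(h,(0,170,80),(6,255,255))|cv2.inRange(h,(174,170,80),(180,255,255))
m[:,:270]=0;m[:,300:]=0;m[:200]=0;m[270:]=0
ys,xs=np.nonzero(m)
for y in range(ys.min(),ys.min()+14): print(y,xs[ys==y])
E
```

```text
eef_pos: [0.6702, 0.0519, 0.1176]
force: [-2.6, -0.4, 6.4]
gripper_force: 3.7
eef_pos: [0.6706, 0.0517, 0.1167]
force: [-7.2, -0.6, 19.1]
gripper_force: 9.5
eef_pos: [0.671, 0.0515, 0.1158]
force: [-12.4, -0.2, 31.3]
gripper_force: 15.4
230 [281 282 283]
231 [280 281 282 283]
232 [280 281 282 283]
233 [280 281 282 283]
234 [280 281 282 283]
235 [281 282 283]
236 [281 282 283]
237 [281 282 283 284]
238 [281 282 283 284]
239 [281 282 283 284]
240 [282 283 284 285]
241 [282 283 284 285]
242 [283 284 285 286]
243 [283 284 285 286]
```

Contact came at reported z≈0.118, while the tab top is at ≈0.152 by camera. So the fingertips really end about 34 mm above the reported TCP z. I'll back off, open and grip deeper.

```bash
python3 -m handwheel '[[[0,0,-0.3,0,0,0,255],[0,0,-0.3,0,0,0,0],[0,0,-0.3,0,0,0,0],[0,0,-0.3,0,0,0,0],[0,0,-0.3,0,0,0,0]]]' |egrep 'width|pos|force'
python3 -m handwheel '[[[0,0,0,0,0,0,0],[0,0,0,0,0,0,0],[0,0,0,0,0,0,0],[0,0,0,0,0,0,0],[0,0,0,0,0,0,0]]]'  |egrep 'width|pos|force'
python3 - <<'E'
from h import *
print(arm.grip_point_offset,[a for a in dir(arm) if a[0]!='_']);mv(.6707,.0531,.090,-1.09)
E
```

```text
eef_pos: [0.6694, 0.0519, 0.1329]
force: [-0.3, 0.2, -0.8]
width: 0.0349
gripper_force: 0.0
eef_pos: [0.6698, 0.052, 0.1338]
force: [-0.1, 0.2, -0.8]
width: 0.0841
gripper_force: 0.0
0.0188 ['Unreachable', 'get_state', 'grip_point_offset', 'job_done']
turn [-0.    -0.    -0.012] then shift [-0.007 -0.016  0.548] = 1 x [-0.007 -0.016  0.548] t 9.8
```

```bash
python3 -m handwheel '[[[0,-0.02,0.2,0,0,0,0],[0,-0.02,0.4,0,0,0,0],[0,-0.02,0.53,0,0,0,0],[0,-0.02,0.53,0,0,0,0]]]' |egrep 'width|pos|force'
python3 -m handwheel '[[[0,0,0,0,0,0,255],[0,0,0,0,0,0,255],[0,0,0,0,0,0,255],[0,0,0,0,0,0,255],[0,0,0,0,0,0,255]]]' 35 |egrep 'width|pos|force'
python3 -m handwheel '[[[0,0,0,0,0,0,255],[0,0,0,0,0,0,255],[0,0,0,0,0,0,255],[0,0,0,0,0,0,255],[0,0,0,0,0,0,255]]]' |egrep 'width|pos|force'
```

```text
eef_pos: [0.6703, 0.0525, 0.0897]
force: [0.3, -1.1, 0.2]
width: 0.088
gripper_force: 0.0
eef_pos: [0.6712, 0.0527, 0.0915]
force: [0.3, 0.3, 0.4]
width: 0.0435
gripper_force: 0.0
eef_pos: [0.6729, 0.0537, 0.0915]
force: [5.8, 1.7, -3.0]
width: 0.0102
gripper_force: 35.0
```

```bash
python3 -m handwheel '[[[-0.05,0,-0.13,0,0,0,255],[-0.11,0,-0.26,0,0,0,255],[-0.19,0,-0.38,0,0,0,255],[-0.275,0,-0.49,0,0,0,255],[-0.275,0,-0.49,0,0,0,255]]]' |egrep 'width|pos|force'
python3 -m handwheel '[[[0,0,0,0,0,0,255],[0,0,0,0,0,0,255],[0,0,0,0,0,0,255],[0,0,0,0,0,0,255],[0,0,0,0,0,0,255]]]' |egrep 'width|pos|force'
python3 - <<'E'
from h import *
cv2.imwrite("pics/j1.png",cams.grab_frame("top"))
E
python3 -m handwheel '[[[0,0,0,0,0,0,255],[0,0,0,0,0,0,255],[0,0,0,0,0,0,255],[0,0,0,0,0,0,255],[0,0,0,0,0,0,255]]]' |egrep 'width|pos|force'
python3 -m handwheel '[[[0,0,0,0,0,0,255],[0,0,0,0,0,0,255],[0,0,0,0,0,0,255],[0,0,0,0,0,0,255],[0,0,0,0,0,0,255]]]' |egrep 'width|pos|force'
python3 -m handwheel '[[[0,0,0,0,0,0,255],[0,0,0,0,0,0,255],[0,0,0,0,0,0,255],[0,0,0,0,0,0,255],[0,0,0,0,0,0,255]]]' |egrep 'width|pos|force'
python3 - <<'E'
from h import *
# green mask of the sliding jaw top: compare along the clamp y axis
y=np.array([np.cos(2.05),np.sin(2.05)]);c0=np.array([.591,.3165])-.077*y
a=cv2.imread("pics/top0.png");b=cams.grab_frame("top");cv2.imwrite("pics/j2.png",b)
for s in np.arange(-.06,.03,.005):
    u=proj("top",[*(c0+s*y),.066]).round().astype(int);print(round(s,3),a[u[1],u[0]],b[u[1],u[0]])
E
```

```text
eef_pos: [0.6628, 0.0731, 0.1312]
force: [7.2, 0.1, -2.7]
width: 0.0097
gripper_force: 35.0
eef_pos: [0.6629, 0.0729, 0.131]
force: [5.3, 0.7, -1.9]
width: 0.0098
gripper_force: 35.0
eef_pos: [0.663, 0.073, 0.131]
force: [5.9, 0.8, -2.0]
width: 0.0101
gripper_force: 35.0
eef_pos: [0.6629, 0.0729, 0.131]
force: [4.7, 2.0, -2.2]
width: 0.0095
gripper_force: 35.0
eef_pos: [0.6629, 0.073, 0.131]
force: [5.7, 1.5, -1.7]
width: 0.0099
gripper_force: 35.0
-0.06 [202 196 188] [120 158  70]
-0.055 [140 142 127] [138 181  82]
-0.05 [108 149  67] [139 180  81]
-0.045 [111 148  62] [143 184  84]
-0.04 [112 150  64] [125 165  76]
-0.035 [107 143  57] [ 89 140 171]
-0.03 [65 89 39] [127 208 248]
-0.025 [ 97 130  56] [139 189 115]
-0.02 [103 137  58] [145 189  84]
-0.015 [108 143  62] [144 190  85]
-0.01 [110 147  60] [ 95 126  55]
-0.005 [102 139  70] [ 81 108  49]
-0.0 [ 92 157 211] [ 82 107  51]
0.005 [ 97 170 229] [ 52  83 102]
0.01 [ 53 112 188] [ 71 146 228]
0.015 [ 59 120 192] [ 73 149 230]
0.02 [ 54 117 190] [ 73 149 229]
0.025 [ 58 121 191] [ 79 154 230]
```

The jaw's cork face went from +2 to −33 mm, so it is fully open. I'll lower the pawl, release it and go to the blue bell.

```bash
sed -i 's/    w=(R.inv()\*T).as_rotvec()\/.5; d=T/    z=z-.034\n    w=(R.inv()*T).as_rotvec()\/.5; d=T/' h.py
python3 -m handwheel '[[[0.085,0,0.11,0,0,0,255],[0.165,0,0.23,0,0,0,255],[0.225,0,0.36,0,0,0,255],[0.275,0,0.49,0,0,0,255],[0.275,0,0.49,0,0,0,255]]]' |egrep 'width|pos|force'
python3 -m handwheel '[[[0,0,0,0,0,0,0],[0,0,0,0,0,0,0],[0,0,0,0,0,0,0],[0,0,0,0,0,0,0],[0,0,0,0,0,0,0]]]' 20|egrep 'width|pos|force'
python3 -m handwheel '[[[0,0,-0.5,0,0,0,0],[0,0,-1,0,0,0,0],[0,0,-1,0,0,0.3,0],[0,0,-1,0,0,0.6,0],[0,0,-1,0,0,0.8,0]]]' |egrep 'width|pos|force'
python3 -m handwheel '[[[0,0,-0.3,0,0,0.3,0],[0,0,-0.3,0,0,0.52,0],[0,0,-0.3,0,0,0.52,0]]]' |egrep 'width|rot|pos|force'
python3 - <<'E'
from h import *
b=cams.grab_frame("top");y=np.array([np.cos(2.05),np.sin(2.05)]);c0=np.array([.591,.3165])-.077*y
print([b[proj("top",[*(c0+s*y),.066]).round().astype(int)[1],proj("top",[*(c0+s*y),.066]).round().astype(int)[0]].tolist() for s in(-.055,-.04,-.035,-.03)])
mv(.4046,.1969,.15,-1.757)
h=cv2.cvtColor(b,cv2.COLOR_BGR2HSV)
for nm,lo,hi,box in(("blue",(105,150,60),(125,255,255),(330,140,380,190)),("bellblue",(100,150,60),(125,255,255),(215,290,260,335)),("mag",(150,150,60),(172,255,255),(170,290,215,335)),("green",(65,100,40),(90,255,255),(340,190,395,235))):
    x0,y0,x1,y1=box;m=cv2.inRange(h,lo,hi)[y0:y1,x0:x1];ys,xs=np.nonzero(m);print(nm,xs.min()+x0,xs.max()+x0,ys.min()+y0,ys.max()+y0)
    m=cv2.inRange(h,(18,110,120),(32,255,255))[y0:y1,x0:x1];ys,xs=np.nonzero(m);print("  gold",len(xs),(xs.mean()+x0,ys.mean()+y0) if len(xs) else "")
print("bottle top",at("top",(356,153.5),.12),at("top",(354,177),0),"green",tri((374.2,203.2),(298,220)))
E
```

```text
eef_pos: [0.6729, 0.0539, 0.0924]
force: [1.6, 6.3, 4.4]
width: 0.0095
gripper_force: 35.0
eef_pos: [0.671, 0.0526, 0.0912]
force: [0.6, -0.4, -0.3]
width: 0.0545
gripper_force: 0.0
eef_pos: [0.6711, 0.0527, 0.1715]
force: [-0.1, 0.4, 0.3]
width: 0.0871
gripper_force: 0.0
eef_pos: [0.6711, 0.0528, 0.1955]
ee_rot: [-3.141, 0.0, -1.755]
force: [-0.1, 0.4, -0.9]
width: 0.088
gripper_force: 0.0
[[141, 183, 80], [124, 166, 75], [85, 138, 169], [131, 213, 250]]
turn [ 0.001 -0.     0.007] then shift [-1.155  3.606  0.99 ] = 4 x [-0.289  0.901  0.247] t 17.1
blue 344 365 152 172
  gold 7 (np.float64(337.57142857142856), np.float64(181.85714285714286))
bellblue 234 249 302 325
  gold 94 (np.float64(249.01063829787233), np.float64(298.6914893617021))Traceback (most recent call last):
  File "<stdin>", line 7, in <module>
    return umr_minimum(a, axis, None, out, keepdims, initial, where)
ValueError: zero-size array to reduction operation minimum which has no identity
```

```bash
for i in 1; do
python3 -m handwheel '[[[-0.15,0.5,0,0,0,0,0],[-0.29,0.9,0,0,0,0,0]]]'
python3 -m handwheel '[[[-0.15,0.5,0,0,0,0,0],[-0.29,0.9,0,0,0,0,0]]]'
python3 -m handwheel '[[[-0.15,0.5,0,0,0,0,0],[-0.29,0.9,0,0,0,0,0]]]'
python3 -m handwheel '[[[-0.15,0.5,0.4,0,0,0,0],[-0.29,0.9,0.99,0,0,0,0],[-0.29,0.9,0.99,0,0,0,0]]]'
done | egrep 'pos|rot'
python3 - <<'E'
from h import *
mv(.4046,.1969,.035,-1.757)
f=cams.grab_frame("side")[270:360,300:420];b=cams.grab_frame("top")[260:350,160:280]
cv2.imwrite("pics/k.png",np.hstack([cv2.resize(x,None,fx=3.3,fy=3.3,interpolation=cv2.INTER_CUBIC) for x in(f,b)]))
print((proj("side",arm.get_state()["eef_pos"]+[0,0,.034])-[300,270])*3.3)
E
```

```text
eef_pos: [0.6034, 0.0889, 0.1946]
ee_rot: [3.14, -0.001, -1.754]
eef_pos: [0.5367, 0.1252, 0.1951]
ee_rot: [3.141, -0.0, -1.753]
eef_pos: [0.4701, 0.1611, 0.1951]
ee_rot: [3.141, -0.0, -1.753]
eef_pos: [0.4016, 0.1955, 0.1133]
ee_rot: [3.138, -0.005, -1.751]
turn [ 0.008 -0.01   0.011] then shift [-0.025 -0.034  1.403] = 2 x [-0.012 -0.017  0.702] t 18.2
[228.36 -13.53]
```

View pics/k.png

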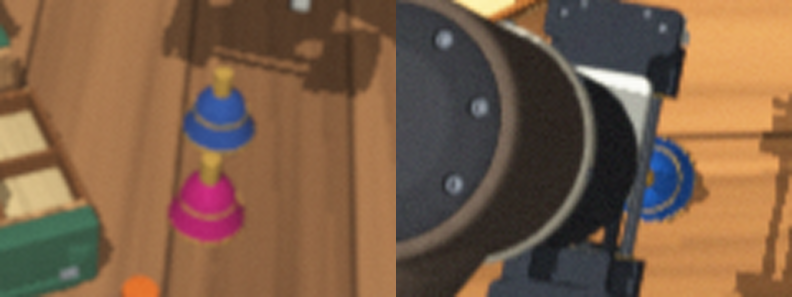

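The side crop shows the blue bell's cap at (222,82), under the fingers. In the top crop the bell is at (660,180), half hidden by the gripper. I'll descend and grip.

```bash
for i in 1; do
python3 -m handwheel '[[[-0.02,-0.03,0.5,0,0,0,0],[-0.02,-0.03,1,0,0,0,0]]]'
python3 -m handwheel '[[[0,0,0.2,0,0,0,0],[0,0,0.4,0,0,0,0],[0,0,0.4,0,0,0,150]]]'
python3 -m handwheel '[[[0,0,0,0,0,0,255],[0,0,0,0,0,0,255],[0,0,0,0,0,0,255],[0,0,0,0,0,0,255],[0,0,0,0,0,0,255]]]' 15
python3 -m handwheel '[[[0,0,0,0,0,0,255],[0,0,0,0,0,0,255],[0,0,0,0,0,0,255],[0,0,0,0,0,0,255]]]'
done | egrep 'pos|rot|force|width'
python3 - <<'E'
from h import *
f=cams.grab_frame("side")[240:360,300:420]
cv2.imwrite("pics/l.png",cv2.resize(f,None,fx=4,fy=4,interpolation=cv2.INTER_CUBIC))
E
```

```text
eef_pos: [0.4101, 0.1994, 0.0369]
ee_rot: [-3.139, 0.004, -1.755]
force: [0.6, 0.5, -0.2]
width: 0.0876
gripper_force: 0.0
eef_pos: [0.4087, 0.1979, 0.0041]
ee_rot: [3.141, -0.001, -1.756]
force: [-0.1, -0.1, 0.4]
width: 0.0818
gripper_force: 0.0
eef_pos: [0.4078, 0.1982, 0.0043]
ee_rot: [-3.141, 0.0, -1.756]
force: [0.2, 0.0, 0.6]
width: 0.0332
gripper_force: 0.0
eef_pos: [0.4077, 0.1981, 0.0045]
ee_rot: [-3.142, -0.0, -1.756]
force: [-3.9, -0.5, 7.3]
width: 0.0212
gripper_force: 12.3
```

The fingertips pinch the bell's shoulder (width 21 mm). I'll open, rise 9 mm and grip again.

```bash
for i in 1; do
python3 -m handwheel '[[[0,0,0,0,0,0,150],[0,0,0,0,0,0,150],[0,0,-0.11,0,0,0,150],[0,0,-0.11,0,0,0,150]]]'
python3 -m handwheel '[[[0,0,0,0,0,0,255],[0,0,0,0,0,0,255],[0,0,0,0,0,0,255],[0,0,0,0,0,0,255],[0,0,0,0,0,0,255]]]' 15
done | egrep 'pos|rot|force|width'
python3 -m handwheel '[[[0,0,-0.5,0,0,0,255],[0,0,-1,0,0,0,255],[0,0,-1,0,0,0,255]]]'
python3 - <<'E'
from h import *
crop("side",300,220,420,340,4,"l.png");mv(.5142,-.0935,.24,-1.757);p=arm.get_state()["eef_pos"]
h=cv2.cvtColor(cv2.imread("pics/l.png"),cv2.COLOR_BGR2HSV);m=cv2.inRange(h,(100,150,60),(125,255,255))
ys,xs=np.nonzero(m);print(xs.min()/4+300,xs.max()/4+300,ys.min()/4+220,ys.max()/4+220)
print("exp bell centre for tip at bottom+.043", [proj("side",p+[0,0,z]) for z in(.034-.043,.034)])
for dz in(0,.01,.02,.03): print(dz,at("side",((xs.min()+xs.max())/8+300,ys.max()/4+220-0),p[2]+.034-.043-dz))
E
```

```text
eef_pos: [0.4083, 0.1985, 0.0137]
ee_rot: [-3.141, 0.001, -1.756]
force: [0.6, 0.3, 0.2]
width: 0.0359
gripper_force: 0.0
eef_pos: [0.4077, 0.198, 0.0129]
ee_rot: [3.141, -0.0, -1.756]
force: [-0.5, -0.7, -0.8]
width: 0.0154
gripper_force: 15.0
t: 21.58
eef_pos: [0.4095, 0.1997, 0.0958]
ee_rot: [-3.138, 0.005, -1.755]
force: [-1.1, 0.4, -2.5]
width: 0.0155
gripper_force: 15.0
turn [-0.003  0.006  0.002] then shift [ 3.346 -1.977 -1.399] = 4 x [ 0.836 -0.494 -0.35 ] t 21.6
356.75 376.25 275.25 292.0
exp bell centre for tip at bottom+.043 [array([366.2, 284.9]), array([367.4, 272.7])]
0 [0.4061 0.228  0.0851]
0.01 [0.406  0.2166 0.0751]
0.02 [0.4059 0.2052 0.0651]
0.03 [0.4058 0.1938 0.0551]
```

View pics/l.png

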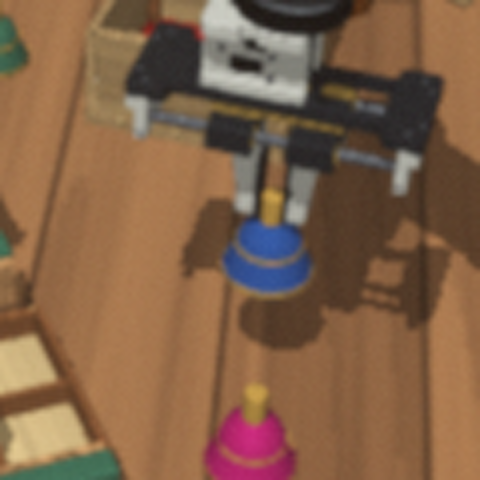

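The blue bell hangs upright in the fingers, at crop l (268,260). The grip confirms a small camera-to-arm offset of about +3 mm in x. Now to the box's (+,+) cell.

```bash
sed -i 's/    z=z-.034$/    x,y,z=x+.003,y+.001,z-.034/' h.py
for i in 1; do
python3 -m handwheel '[[[0,0,-0.6,0,0,0,255],[0,0,-1,0,0,0,255]]]'
python3 -m handwheel '[[[0.5,-0.3,-0.2,0,0,0,255],[0.84,-0.48,-0.2,0,0,0,255]]]'
python3 -m handwheel '[[[0.5,-0.3,0,0,0,0,255],[0.84,-0.48,0,0,0,0,255]]]'
python3 -m handwheel '[[[0.5,-0.3,0,0,0,0,255],[0.84,-0.48,0,0,0,0,255]]]'
python3 -m handwheel '[[[0.5,-0.3,0,0,0,0,255],[0.84,-0.48,0,0,0,0,255],[0.84,-0.48,0,0,0,0,255]]]'
done | egrep 'width'
python3 - <<'E'
from h import *
mv(.5142,-.0935,.054,-1.757)
E
```

```text
width: 0.0156
width: 0.015
width: 0.0154
width: 0.0158
width: 0.0149
turn [ 0.006 -0.002 -0.004] then shift [-0.063 -0.095  2.088] = 3 x [-0.021 -0.032  0.696] t 23.0
```

```bash
for i in 1; do
python3 -m handwheel '[[[-0.06,-0.09,0.5,0,0,0,255],[-0.06,-0.09,0.9,0,0,0,255],[-0.06,-0.09,0.9,0,0,0,255],[-0.06,-0.09,0.9,0,0,0,255]]]'
done | egrep 'width'
python3 - <<'E'
from h import *
mv(.5142,-.0935,.054,-1.757)
crop("side",310,180,400,270,6,"m.png")
h=cv2.cvtColor(cv2.imread("pics/m.png"),cv2.COLOR_BGR2HSV);m=cv2.inRange(h,(100,150,60),(125,255,255))
ys,xs=np.nonzero(m);print(xs.min()/6+310,xs.max()/6+310,ys.min()/6+180,ys.max()/6+180, proj("side",[.5142,-.0935,.12]))
E
```

```text
width: 0.0155
turn [-0.001 -0.001  0.004] then shift [0.023 0.003 1.222] = 2 x [0.012 0.001 0.611] t 23.5
330.5 346.3333333333333 209.5 222.5 [338.9 214.3]
```

```bash
for i in 1; do
python3 -m handwheel '[[[0.02,0,0.3,0,0,0,255],[0.02,0,0.6,0,0,0,255],[0.02,0,0.8,0,0,0,255],[0.02,0,0.8,0,0,0,255]]]'
python3 -m handwheel '[[[0,0,0.2,0,0,0,255],[0,0,0.38,0,0,0,255],[0,0,0.42,0,0,0,255],[0,0,0.42,0,0,0,255]]]'
done | egrep 'width|force|pos'
python3 -m handwheel '[[[0,0,0,0,0,0,215],[0,0,0,0,0,0,195],[0,0,0,0,0,0,185],[0,0,0,0,0,0,180]]]'| egrep 'width|force|pos'
python3 -m handwheel '[[[0,0,-0.2,0,0,0,180],[0,0,-0.6,0,0,0,180],[0,0,-1,0,0,0,180],[0,0,-1,0,0,0,180]]]'| egrep 'width|force|pos'
```

```text
eef_pos: [0.517, -0.0925, 0.0533]
force: [-0.6, 0.5, -0.2]
width: 0.0151
gripper_force: 15.0
eef_pos: [0.5172, -0.0926, 0.0204]
force: [-3.2, 0.2, 5.3]
width: 0.0155
gripper_force: 15.0
eef_pos: [0.5171, -0.0925, 0.0194]
force: [-0.0, -1.2, 1.0]
width: 0.0254
gripper_force: 0.0
eef_pos: [0.5189, -0.0924, 0.1019]
force: [0.1, -0.1, -0.6]
width: 0.0257
gripper_force: 0.0
```

Run:
```python
from h import *
b=np.array([*at("top",(356,154),.12)]);print("bottle",b,tri((356,154),(263.5,209)),at("side",(264,241),0))
mv(.659,-.1375,.20,-1.757)
```

```text
bottle [ 0.7642 -0.0921  0.12  ] (array([ 0.7637, -0.0924,  0.1167]), np.float64(0.0036)) [ 0.7618 -0.0744  0.    ]
turn [-0.01   0.003  0.003] then shift [ 0.21  -1.86  -0.801] = 2 x [ 0.105 -0.93  -0.401] t 25.6
```

```bash
python3 -m handwheel '[[[0,0,-0.4,0,0,0.3,120],[0,0,-0.8,0,0,0.6,120],[0,0,-0.8,0,0,0.69,120],[0,0,-0.8,0,0,0.69,120]]]'| egrep 'width|rot|pos'
python3 - <<'E'
from h import *
mv(.659,-.1375,.20,-2.1)
E
```

```text
eef_pos: [0.5166, -0.0925, 0.1628]
ee_rot: [3.141, -0.0, -2.101]
width: 0.0461
turn [ 0.001 -0.    -0.001] then shift [-0.443 -1.846 -0.04 ] = 2 x [-0.221 -0.923 -0.02 ] t 26.1
```

```bash
for i in 1; do
python3 -m handwheel '[[[-0.12,-0.5,0,0,0,0,120],[-0.22,-0.92,0,0,0,0,120]]]'
python3 -m handwheel '[[[-0.12,-0.5,0,0,0,0,120],[-0.22,-0.92,0,0,0,0,120],[-0.22,-0.92,0.4,0,0,0,120],[-0.22,-0.92,0.8,0,0,0,120],[-0.22,-0.92,0.8,0,0,0,120]]]'
done | egrep 'width'
python3 - <<'E'
from h import *
mv(.659,-.1375,.047,-2.1)
E
```

```text
width: 0.0462
width: 0.0465
turn [ 0.013 -0.007 -0.001] then shift [-0.019 -0.03   1.028] = 2 x [-0.01  -0.015  0.514] t 26.9
```

```bash
for i in 1; do
python3 -m handwheel '[[[-0.02,-0.03,0.4,0,0,0,120],[-0.02,-0.03,0.7,0,0,0,120],[-0.02,-0.03,1,0,0,0,120],[-0.02,-0.03,1,0,0,0,120]]]'
python3 -m handwheel '[[[0,0,0.02,0,0,0,255],[0,0,0.02,0,0,0,255],[0,0,0.02,0,0,0,255],[0,0,0.02,0,0,0,255],[0,0,0.02,0,0,0,255]]]' 15
python3 -m handwheel '[[[0,0,0,0,0,0,255],[0,0,-0.4,0,0,0,255],[0,0,-1,0,0,0,255],[0,0,-1,0,0,0,255]]]' 
python3 -m handwheel '[[[0,0,-0.5,0,0,-0.3,255],[0,0,-1,0,0,-0.6,255],[0,0,-1,0,0,-0.69,255],[0,0,-1,0,0,-0.69,255]]]' 
done | egrep 'width|pos|for'
python3 - <<'E'
from h import *
mv(.4995,-.1712,.17,-1.757)
E
```

```text
eef_pos: [0.6637, -0.1365, 0.0185]
force: [0.1, 0.5, 0.6]
width: 0.0465
gripper_force: 0.0
eef_pos: [0.6648, -0.1365, 0.018]
force: [-0.6, 0.4, 0.7]
width: 0.0155
gripper_force: 14.7
eef_pos: [0.6677, -0.1367, 0.1024]
force: [0.3, 0.3, -0.9]
width: 0.0154
gripper_force: 14.7
eef_pos: [0.6644, -0.1363, 0.1774]
force: [-1.0, 0.3, -2.0]
width: 0.0152
gripper_force: 14.7
turn [0.001 0.001 0.001] then shift [0.791 1.91  0.517] = 2 x [0.395 0.955 0.258] t 29.1
```

```bash
for i in 1; do
python3 -m handwheel '[[[0.2,0.5,0,0,0,0,255],[0.4,0.95,0,0,0,0,255]]]' 
python3 -m handwheel '[[[0.2,0.5,0,0,0,0,255],[0.39,0.95,0,0,0,0,255],[0.39,0.95,0.3,0,0,0,255],[0.39,0.95,0.3,0,0,0,255],[0.39,0.95,0.3,0,0,0,255]]]' 
done | egrep 'width|pos'
python3 - <<'E'
from h import *
mv(.4995,-.1712,.060,-1.757)
f=cams.grab_frame("side")[170:290,270:420];h=cv2.cvtColor(f,cv2.COLOR_BGR2HSV);m=cv2.inRange(h,(70,110,30),(90,255,200));m[:,:20]=0
ys,xs=np.nonzero(m);print(np.median(xs)+270,ys.min()+170,ys.max()+170,len(xs),proj("side",[.4995,-.1712,.15]))
E
```

```text
eef_pos: [0.5822, -0.1539, 0.1759]
width: 0.0152
eef_pos: [0.504, -0.1707, 0.1538]
width: 0.015
turn [ 0.001 -0.001  0.002] then shift [-0.002  0.019  1.597] = 2 x [-0.001  0.01   0.799] t 29.9
  return _methods._mean(a, axis=axis, dtype=dtype,
  ret = ret.dtype.type(ret / rcount)
Traceback (most recent call last):
ValueError: zero-size array to reduction operation minimum which has no identity
```

```bash
for i in 1; do
python3 -m handwheel '[[[0,0.02,0.3,0,0,0,255],[0,0.02,0.7,0,0,0,255],[0,0.02,1,0,0,0,255],[0,0.02,1,0,0,0,255]]]'
python3 -m handwheel '[[[0,0,0.2,0,0,0,255],[0,0,0.4,0,0,0,255],[0,0,0.6,0,0,0,255],[0,0,0.6,0,0,0,255]]]'
python3 -m handwheel '[[[0,0,0,0,0,0,215],[0,0,0,0,0,0,195],[0,0,0,0,0,0,185],[0,0,0,0,0,0,180]]]'
python3 -m handwheel '[[[0,0,-0.2,0,0,0,180],[0,0,-0.6,0,0,0,180],[0,0,-1,0,0,0,180]]]'
python3 -m handwheel '[[[0,0,-0.5,0,0,0,120],[0,0,-1,0,0,0,120],[0,0,-1,0,0,0,120]]]'
done | egrep 'width|force|pos'
python3 - <<'E'
from h import *
mv(.5355,-.4195,.23,-1.757)
print("white tri",tri((495.3,252.1),(230+448/4,170+57/4)))
E
```

```text
eef_pos: [0.5013, -0.1702, 0.0725]
force: [0.2, -0.1, 0.3]
width: 0.0151
gripper_force: 14.9
eef_pos: [0.5025, -0.1703, 0.0262]
force: [-0.0, 0.0, -1.2]
width: 0.015
gripper_force: 14.9
eef_pos: [0.5023, -0.1703, 0.0261]
force: [0.2, -0.2, 0.3]
width: 0.0255
gripper_force: 0.0
eef_pos: [0.5018, -0.1704, 0.1066]
force: [0.5, 0.2, 0.0]
width: 0.0255
gripper_force: 0.0
eef_pos: [0.5041, -0.1706, 0.1893]
force: [-0.1, -0.6, -0.2]
width: 0.0455
gripper_force: 0.0
turn [-0.013  0.001  0.003] then shift [ 2.966 -0.996 -0.083] = 3 x [ 0.989 -0.332 -0.028] t 32.2
white tri (array([ 0.5354, -0.4253,  0.0484]), np.float64(0.0058))
```

```bash
for i in 1; do
python3 -m handwheel '[[[0.5,-0.17,0,0,0,0,120],[0.99,-0.33,0,0,0,0,120]]]'
python3 -m handwheel '[[[0.5,-0.17,0,0,0,0,120],[0.99,-0.33,0,0,0,0,120]]]'
python3 -m handwheel '[[[0.5,-0.17,0,0,0,0,120],[0.99,-0.33,0,0,0,0,120],[0.99,-0.33,0.4,0,0,0,120],[0.99,-0.33,0.9,0,0,0,120],[0.99,-0.33,0.9,0,0,0,120]]]'
done | egrep 'width'
python3 - <<'E'
from h import *
mv(.5355,-.421,.047,-1.757)
f=cams.grab_frame("side");h=cv2.cvtColor(f,cv2.COLOR_BGR2HSV);m=cv2.inRange(h,(0,0,170),(180,50,255))
n,l,s,ct=cv2.connectedComponentsWithStats(m[170:215,320:400]);print(s[1:],ct[1:]+[320,170])
E
```

```text
width: 0.046
width: 0.0466
width: 0.0464
turn [0.015 0.005 0.001] then shift [ 0.024 -0.069  1.205] = 2 x [ 0.012 -0.034  0.602] t 33.4
[[42  8 14  8 75]
 [15 23 13  7 60]
 [73 32  7  5 21]] [[368.09333333 181.28      ]
 [340.73333333 196.33333333]
 [396.52380952 203.66666667]]
```

```bash
for i in 1; do
python3 -m handwheel '[[[0.02,-0.06,0.4,0,0,0,120],[0.02,-0.06,0.7,0,0,0,120],[0.02,-0.06,1,0,0,0,120],[0.02,-0.06,1,0,0,0,120]]]'
python3 -m handwheel '[[[0,0,0.2,0,0,0,120],[0,0,0.2,0,0,0,255],[0,0,0.2,0,0,0,255],[0,0,0.2,0,0,0,255],[0,0,0.2,0,0,0,255]]]' 15
python3 -m handwheel '[[[0,0,0,0,0,0,255],[0,0,0,0,0,0,255]]]'
python3 -m handwheel '[[[0,0,-0.4,0,0,0,255],[0,0,-1,0,0,0,255],[0,0,-1,0,0,0,255]]]' 
python3 -m handwheel '[[[0,0,-0.5,0,0,0,255],[0,0,-1,0,0,0,255],[0,0,-1,0,0,0,255]]]' 
done | egrep 'width|pos|for'
python3 - <<'E'
from h import *
mv(.4218,-.1565,.22,-1.757)
E
```

```text
eef_pos: [0.5405, -0.4206, 0.0338]
force: [-0.0, -0.3, 0.0]
width: 0.0461
gripper_force: 0.0
eef_pos: [0.5407, -0.421, 0.0181]
force: [-0.2, -0.2, -0.9]
width: 0.0152
gripper_force: 14.8
eef_pos: [0.5407, -0.4209, 0.0179]
force: [0.3, -1.0, 0.3]
width: 0.0155
gripper_force: 14.8
eef_pos: [0.5433, -0.4224, 0.1026]
force: [-1.1, -0.2, -1.0]
width: 0.0159
gripper_force: 14.8
eef_pos: [0.5424, -0.422, 0.1814]
force: [-0.4, 0.4, -1.7]
width: 0.0154
gripper_force: 14.8
turn [-0.012 -0.004  0.003] then shift [-3.001  2.061 -0.057] = 4 x [-0.75   0.515 -0.014] t 35.5
```

```bash
for i in 1; do
python3 -m handwheel '[[[-0.4,0.3,0,0,0,0,255],[-0.75,0.51,0,0,0,0,255]]]'
python3 -m handwheel '[[[-0.4,0.3,0,0,0,0,255],[-0.75,0.51,0,0,0,0,255]]]'
python3 -m handwheel '[[[-0.4,0.3,0,0,0,0,255],[-0.75,0.51,0,0,0,0,255]]]'
python3 -m handwheel '[[[-0.4,0.3,0,0,0,0,255],[-0.75,0.51,0,0,0,0,255],[-0.75,0.51,0.3,0,0,0,255],[-0.75,0.51,0.3,0,0,0,255],[-0.75,0.51,0.3,0,0,0,255]]]'
done | egrep 'width|pos'
python3 - <<'E'
from h import *
mv(.4218,-.1565,.060,-1.757)
E
```

```text
eef_pos: [0.5103, -0.3533, 0.1762]
width: 0.0154
eef_pos: [0.4812, -0.2865, 0.1766]
width: 0.0153
eef_pos: [0.452, -0.2202, 0.1767]
width: 0.0155
eef_pos: [0.4245, -0.1552, 0.1539]
width: 0.0153
turn [ 0.001 -0.001  0.002] then shift [ 0.003 -0.004  1.599] = 2 x [ 0.001 -0.002  0.799] t 36.9
```

```bash
for i in 1; do
python3 -m handwheel '[[[0,0,0.3,0,0,0,255],[0,0,0.7,0,0,0,255],[0,0,1,0,0,0,255],[0,0,1,0,0,0,255]]]'
python3 -m handwheel '[[[0,0,0.2,0,0,0,255],[0,0,0.4,0,0,0,255],[0,0,0.6,0,0,0,255],[0,0,0.6,0,0,0,255]]]'
python3 -m handwheel '[[[0,0,0,0,0,0,215],[0,0,0,0,0,0,195],[0,0,0,0,0,0,185],[0,0,0,0,0,0,180]]]'
python3 -m handwheel '[[[0,0,-0.2,0,0,0,180],[0,0,-0.6,0,0,0,180],[0,0,-1,0,0,0,180]]]'
python3 -m handwheel '[[[0,0,-0.5,0,0,0,120],[0,0,-1,0,0,0,120],[0,0,-1,0,0,0,120]]]'
done | egrep 'width|force|pos'
python3 - <<'E'
from h import *
b=cams.grab_frame("top");h=cv2.cvtColor(b,cv2.COLOR_BGR2HSV)[280:345,160:230]
for lo,hi in(((140,100,60),(175,255,255)),((18,120,120),(32,255,255))):
    m=cv2.inRange(h,lo,hi);n,l,s,ct=cv2.connectedComponentsWithStats(m);i=1+s[1:,4].argmax();print(s[i]+[160,280,0,0,0],ct[i]+[160,280],at("top",ct[i]+[160,280],.062))
mv(.4091,.2985,.22,-1.757)
E
```

```text
eef_pos: [0.4234, -0.1554, 0.0728]
force: [-0.2, 0.1, 0.9]
width: 0.0156
gripper_force: 14.8
eef_pos: [0.4247, -0.1552, 0.0262]
force: [-0.1, -0.0, 0.5]
width: 0.0153
gripper_force: 14.9
eef_pos: [0.4246, -0.1549, 0.0261]
force: [0.2, 0.1, -0.1]
width: 0.025
gripper_force: 0.0
eef_pos: [0.4241, -0.155, 0.1066]
force: [1.4, -1.3, -0.2]
width: 0.0259
gripper_force: 0.0
eef_pos: [0.4264, -0.1551, 0.189]
force: [0.3, 0.3, -0.4]
width: 0.0454
gripper_force: 0.0
[183 301  25  25 386] [196.02590674 312.88601036] [0.407  0.2839 0.062 ]
[186 309   8   6  34] [189.20588235 311.94117647] [0.4094 0.2996 0.062 ]
turn [-0.006  0.002  0.002] then shift [-5.551  1.212  0.013] = 6 x [-0.925  0.202  0.002] t 39.2
```

```bash
for i in 1; do
python3 -m handwheel '[[[-0.5,0.1,0,0,0,0,120],[-0.92,0.2,0,0,0,0,120]]]'
python3 -m handwheel '[[[-0.5,0.1,0,0,0,0,120],[-0.92,0.2,0,0,0,0,120]]]'
python3 -m handwheel '[[[-0.5,0.1,0,0,0,0,120],[-0.92,0.2,0,0,0,0,120]]]'
python3 -m handwheel '[[[-0.5,0.1,0,0,0,0,120],[-0.92,0.2,0,0,0,0,120]]]'
python3 -m handwheel '[[[-0.5,0.1,0,0,0,0,120],[-0.92,0.2,0,0,0,0,120]]]'
python3 -m handwheel '[[[-0.5,0.1,0,0,0,0,120],[-0.92,0.2,0,0,0,0,120],[-0.92,0.2,0.5,0,0,0,120],[-0.92,0.2,0.9,0,0,0,120],[-0.92,0.2,0.9,0,0,0,120]]]'
done | egrep 'pos'
python3 - <<'E'
from h import *
mv(.4091,.2985,.049,-1.757)
E
```

```text
eef_pos: [0.4212, -0.0791, 0.1845]
eef_pos: [0.4191, -0.0034, 0.1846]
eef_pos: [0.4169, 0.072, 0.1846]
eef_pos: [0.4148, 0.1472, 0.1846]
eef_pos: [0.4126, 0.2224, 0.1845]
eef_pos: [0.4095, 0.2947, 0.1107]
turn [ 0.006 -0.012  0.002] then shift [-0.065 -0.021  1.196] = 2 x [-0.033 -0.01   0.598] t 41.1
```

```bash
for i in 1; do
python3 -m handwheel '[[[-0.05,-0.02,0.4,0,0,0,120],[-0.05,-0.02,0.7,0,0,0,120],[-0.05,-0.02,1,0,0,0,120],[-0.05,-0.02,1,0,0,0,120]]]'
python3 -m handwheel '[[[0,0,0.2,0,0,0,120],[0,0,0.2,0,0,0,255],[0,0,0.2,0,0,0,255],[0,0,0.2,0,0,0,255],[0,0,0.2,0,0,0,255]]]' 15
python3 -m handwheel '[[[0,0,0,0,0,0,255],[0,0,0,0,0,0,255]]]'
python3 -m handwheel '[[[0,0,-0.4,0,0,0,255],[0,0,-1,0,0,0,255],[0,0,-1,0,0,0,255]]]' 
python3 -m handwheel '[[[0,0,-0.5,0,0,0,255],[0,0,-1,0,0,0,255],[0,0,-1,0,0,0,255]]]' 
done | egrep 'width|pos|for'
python3 - <<'E'
from h import *
mv(.4365,-.0788,.22,-1.757)
E
```

```text
eef_pos: [0.4132, 0.2996, 0.0333]
force: [0.6, 0.3, 1.1]
width: 0.0465
gripper_force: 0.0
eef_pos: [0.4137, 0.3006, 0.0183]
force: [0.9, 0.3, -0.2]
width: 0.0152
gripper_force: 14.8
eef_pos: [0.4137, 0.3006, 0.018]
force: [-1.1, 0.5, 3.8]
width: 0.0151
gripper_force: 14.9
eef_pos: [0.4153, 0.3024, 0.1013]
force: [-0.2, 0.3, -1.8]
width: 0.0154
gripper_force: 14.8
eef_pos: [0.4147, 0.3017, 0.1802]
force: [-0.2, -0.2, -1.1]
width: 0.0154
gripper_force: 14.8
turn [-0.005  0.009  0.003] then shift [ 4.605 -1.183 -0.072] = 5 x [ 0.921 -0.237 -0.014] t 43.2
```

```bash
for i in 1; do
python3 -m handwheel '[[[0.5,-0.12,0,0,0,0,255],[0.92,-0.24,0,0,0,0,255]]]'
python3 -m handwheel '[[[0.5,-0.12,0,0,0,0,255],[0.92,-0.24,0,0,0,0,255]]]'
python3 -m handwheel '[[[0.5,-0.12,0,0,0,0,255],[0.92,-0.24,0,0,0,0,255]]]'
python3 -m handwheel '[[[0.5,-0.12,0,0,0,0,255],[0.92,-0.24,0,0,0,0,255]]]'
python3 -m handwheel '[[[0.5,-0.12,0,0,0,0,255],[0.92,-0.24,0,0,0,0,255],[0.92,-0.24,0.3,0,0,0,255],[0.92,-0.24,0.3,0,0,0,255],[0.92,-0.24,0.3,0,0,0,255]]]'
done | egrep 'width|pos'
python3 - <<'E'
from h import *
mv(.4365,-.0788,.060,-1.757)
E
```

```text
eef_pos: [0.418, 0.2231, 0.1762]
width: 0.0157
eef_pos: [0.4233, 0.1469, 0.1763]
width: 0.0155
eef_pos: [0.4286, 0.0712, 0.1764]
width: 0.0157
eef_pos: [0.4339, -0.0046, 0.1764]
width: 0.0157
eef_pos: [0.4402, -0.0789, 0.1537]
width: 0.0152
turn [ 0.001 -0.001  0.003] then shift [-0.011  0.011  1.597] = 2 x [-0.006  0.005  0.798] t 44.8
```

```bash
for i in 1; do
python3 -m handwheel '[[[-0.01,0.01,0.3,0,0,0,255],[-0.01,0.01,0.7,0,0,0,255],[-0.01,0.01,1,0,0,0,255],[-0.01,0.01,1,0,0,0,255]]]'
python3 -m handwheel '[[[0,0,0.2,0,0,0,255],[0,0,0.4,0,0,0,255],[0,0,0.6,0,0,0,255],[0,0,0.6,0,0,0,255]]]'
python3 -m handwheel '[[[0,0,0,0,0,0,215],[0,0,0,0,0,0,195],[0,0,0,0,0,0,185],[0,0,0,0,0,0,180]]]'
python3 -m handwheel '[[[0,0,-0.2,0,0,0,180],[0,0,-0.6,0,0,0,180],[0,0,-1,0,0,0,180]]]'
python3 -m handwheel '[[[0,0,-0.5,0,0,0,120],[0,0,-1,0,0,0,120],[0,0,-1,0,0,0,120]]]'
done | egrep 'width|force|pos'
python3 -m handwheel '[[[-0.8,0,0,0,0,0,80],[-1,0,0,0,0,0,80]]]'| egrep 'pos'
python3 -m handwheel '[[[-0.8,0,0,0,0,0,80],[-1,0,0,0,0,0,80]]]'| egrep 'pos'
python3 -m handwheel '[[[-0.8,0,0,0,0,0,80],[-1,0,0,0,0,0,80],[-1,0,0,0,0,0,80]]]'| egrep 'pos'
python3 - <<'E'
from h import *
f=cams.grab_frame("top");print(arm.get_state()["t"])
cv2.imwrite("pics/n.png",np.hstack([cv2.resize(f[y:y+110,x:x+100],None,fx=4,fy=4,interpolation=cv2.INTER_CUBIC) for x,y in((325,230),(135,185))]))
E
```

```text
eef_pos: [0.4388, -0.0778, 0.0731]
force: [-0.3, -0.6, -0.7]
width: 0.0155
gripper_force: 14.9
eef_pos: [0.4399, -0.0778, 0.0264]
force: [0.4, -0.1, -0.9]
width: 0.0152
gripper_force: 15.0
eef_pos: [0.4398, -0.078, 0.026]
force: [-0.6, -0.4, 0.3]
width: 0.0253
gripper_force: 0.0
eef_pos: [0.4393, -0.0781, 0.1066]
force: [0.6, -0.0, 0.4]
width: 0.0259
gripper_force: 0.0
eef_pos: [0.4416, -0.0779, 0.1889]
force: [0.0, -0.4, -1.4]
width: 0.0452
gripper_force: 0.0
eef_pos: [0.4543, 0.0023, 0.1852]
eef_pos: [0.4691, 0.0814, 0.185]
eef_pos: [0.4833, 0.1582, 0.1848]
48.0
```

View pics/n.png

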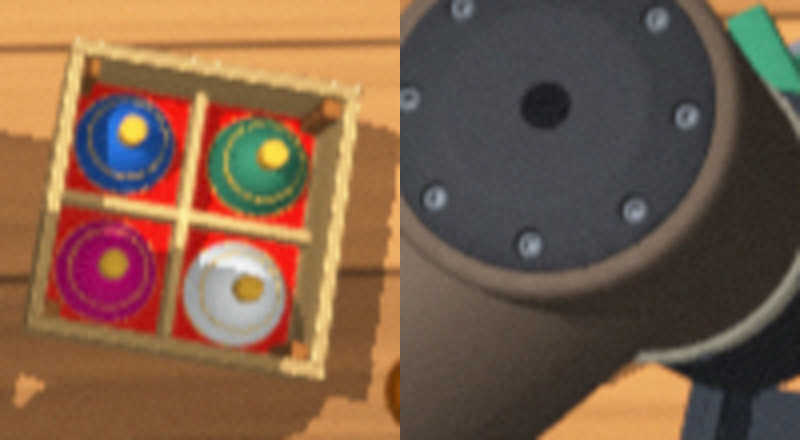

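All four bells stand in their own cells: blue (125,140), green (258,165), magenta (105,270) and white (235,290). Next is the tray.

```bash
python3 -m handwheel '[[[0,0,0,0,0,-0.37,110],[0,0,0,0,0,-0.74,110],[0,0,0,0,0,-1,110],[0,0,0,0,0,-1,110]]]'| egrep 'pos|rot'
python3 - <<'E'
from h import *
mv(.5907,.3168,.2,-1.0946)
E
```

```text
eef_pos: [0.4834, 0.1565, 0.1857]
ee_rot: [3.141, -0.0, -1.258]
turn [ 0.001  0.    -0.327] then shift [-1.16  -2.15   0.247] = 3 x [-0.387 -0.717  0.082] t 48.5
```

```bash
for i in 1; do
python3 -m handwheel '[[[0,0,0,0,0,-0.33,110]]]'
python3 -m handwheel '[[[-0.2,-0.4,0,0,0,0,110],[-0.39,-0.72,0,0,0,0,110]]]'
python3 -m handwheel '[[[-0.2,-0.4,0,0,0,0,110],[-0.39,-0.72,0,0,0,0,110]]]'
python3 -m handwheel '[[[-0.2,-0.4,0,0,0,0,110],[-0.39,-0.72,0,0,0,0,110],[-0.39,-0.72,0.5,0,0,0,110],[-0.39,-0.72,1,0,0,0,110],[-0.39,-0.72,1,0,0,0,110]]]'
done| egrep 'width|rot'
python3 - <<'E'
from h import *
mv(.5907,.3168,.052,-1.0946)
f=cams.grab_frame("side");cv2.imwrite("pics/side2.png",f)
E
```

```text
ee_rot: [3.141, 0.0, -1.092]
width: 0.0497
ee_rot: [-3.141, 0.0, -1.096]
width: 0.0497
ee_rot: [3.141, -0.0, -1.095]
width: 0.0498
ee_rot: [3.135, -0.001, -1.095]
width: 0.0499
turn [ 0.014 -0.003  0.   ] then shift [ 0.016 -0.018  1.054] = 2 x [ 0.008 -0.009  0.527] t 49.8
```

```bash
for i in 1; do
python3 -m handwheel '[[[0.01,-0.01,0.3,0,0,0,110],[0.01,-0.01,0.6,0,0,0,110],[0.01,-0.01,0.9,0,0,0,110],[0.01,-0.01,1,0,0,0,110],[0.01,-0.01,1,0,0,0,110]]]'
python3 -m handwheel '[[[0,0,0.05,0,0,0,255],[0,0,0.05,0,0,0,255],[0,0,0.05,0,0,0,255],[0,0,0.05,0,0,0,255],[0,0,0.05,0,0,0,255]]]' 45
python3 -m handwheel '[[[0,0,0,0,0,0,255],[0,0,0,0,0,0,255]]]'
done| egrep 'width|force|rot|pos'
python3 -m handwheel '[[[0,0,-0.1,0,0,0,255],[0,0,-0.3,0,0,0,255],[0,0,-0.5,0,0,0,255],[0,0,-0.5,0,0,0,255]]]'| egrep 'width|force|rot|pos'
```

```text
eef_pos: [0.5956, 0.3206, 0.0271]
ee_rot: [-3.14, 0.0, -1.091]
force: [0.3, -0.2, 0.4]
width: 0.0495
gripper_force: 0.0
eef_pos: [0.5948, 0.3203, 0.0219]
ee_rot: [3.141, -0.0, -1.091]
force: [-1.5, 0.6, 1.2]
width: 0.0117
gripper_force: 45.0
eef_pos: [0.5948, 0.3203, 0.0219]
ee_rot: [3.141, -0.0, -1.091]
force: [-2.2, -0.4, 3.1]
width: 0.0116
gripper_force: 45.0
eef_pos: [0.596, 0.3213, 0.0642]
ee_rot: [-3.138, 0.001, -1.091]
force: [0.1, 0.2, -4.0]
width: 0.0118
gripper_force: 45.0
```

Run:
```python
from h import *
print("cross",at("top",(371.25,284.5),.038),at("top",(370.75,283.75),.038))
f=cv2.imread("pics/top0.png");h=cv2.cvtColor(f,cv2.COLOR_BGR2HSV)
# red cell blobs
m=(cv2.inRange(h,(0,180,80),(6,255,255))|cv2.inRange(h,(174,180,80),(180,255,255)))
m[:230]=0;m[335:]=0;m[:,:320]=0;m[:,430:]=0
ed=lambda c,z:at("top",c,z)
# partition bar along local x / y: fit lines of non-red gaps inside the red hull
hull=cv2.convexHull(cv2.findNonZero(m));inside=np.zeros_like(m);cv2.fillConvexPoly(inside,hull,255)
inside=cv2.erode(inside,np.ones((7,7)));gap=inside&~m
ys,xs=np.nonzero(gap);P=np.c_[xs,ys].astype(np.float32)
W=np.array([at("top",p,.038)[:2] for p in P]);
c=np.array([.468,-.125]);th=-.187
for it in range(6):
    ex=np.array([np.cos(th),np.sin(th)]);ey=np.array([-ex[1],ex[0]])
    a=(W-c)@ex;b=(W-c)@ey
    i=(abs(b)<.006)&(abs(a)>.01);j=(abs(a)<.006)&(abs(b)>.01)
    p=np.polyfit(a[i],b[i],1);q=np.polyfit(b[j],a[j],1)
    c=c+ey*p[1]+ex*q[1]; th+=(p[0]-q[0])/2
    print(c.round(4),round(th,4),p.round(4),q.round(4),i.sum(),j.sum())
```

```text
cross [ 0.4671 -0.1256  0.038 ] [ 0.4689 -0.1245  0.038 ]
[ 0.4688 -0.1235] -0.19 [-0.0045  0.0016] [0.0015 0.0005] 170 207
[ 0.469  -0.1229] -0.1922 [-0.0038  0.0007] [0.0005 0.0001] 196 210
[ 0.469  -0.1228] -0.1932 [-0.0036  0.0001] [-0.0015 -0.    ] 199 209
[ 0.469  -0.1228] -0.1932 [-0.0025  0.    ] [-0.0025 -0.    ] 199 209
[ 0.469  -0.1228] -0.1932 [-0.0025  0.    ] [-0.0025 -0.    ] 199 209
[ 0.469  -0.1228] -0.1932 [-0.0025 -0.    ] [-0.0025 -0.    ] 199 209
```

```bash
for i in 1; do
python3 -m handwheel '[[[0,0,-0.5,0,0,0,255],[0,0,-1,0,0,0,255]]]'
python3 -m handwheel '[[[0,0,-0.5,0,0,0.2,255],[0,0,-0.8,0,0,0.4,255],[0,0,-0.8,0,0,0.65,255],[0,0,-0.8,0,0,0.65,255]]]'
python3 -m handwheel '[[[0,0,0,0,0,0.25,255],[0,0,0,0,0,0.5,255],[0,0,0,0,0,0.69,255],[0,0,0,0,0,0.69,255]]]'
done| egrep 'width|rot|pos'
python3 - <<'E'
from h import *
mv(.4693,-.1233,.139,-1.761)
E
```

```text
eef_pos: [0.5944, 0.32, 0.142]
ee_rot: [3.14, -0.0, -1.091]
width: 0.0119
eef_pos: [0.5945, 0.3203, 0.2056]
ee_rot: [3.141, 0.0, -1.415]
width: 0.0116
eef_pos: [0.5945, 0.3201, 0.2049]
ee_rot: [3.141, -0.001, -1.758]
width: 0.0114
turn [ 0.002 -0.002  0.007] then shift [5.719 0.454 1.249] = 6 x [0.953 0.076 0.208] t 53.0
```

```bash
for i in 1; do
python3 -m handwheel '[[[0.3,0.02,0,0,0,0,255],[0.65,0.05,0,0,0,0,255],[0.95,0.08,0,0,0,0,255]]]'
python3 -m handwheel '[[[0.4,0.03,0,0,0,0,255],[0.95,0.08,0,0,0,0,255]]]'
python3 -m handwheel '[[[0.4,0.03,0,0,0,0,255],[0.95,0.08,0,0,0,0,255]]]'
python3 -m handwheel '[[[0.4,0.03,0,0,0,0,255],[0.95,0.08,0,0,0,0,255]]]'
python3 -m handwheel '[[[0.4,0.03,0,0,0,0,255],[0.95,0.08,0,0,0,0,255]]]'
python3 -m handwheel '[[[0.3,0.02,0,0,0,0,255],[0.6,0.05,0,0,0,0,255],[0.8,0.06,0,0,0,0,255],[0.96,0.07,0.5,0,0,0,255],[0.96,0.07,1,0,0,0,255]]]'
python3 -m handwheel '[[[0,0,0,0,0,0,255],[0,0,0,0,0,0,255],[0,0,0,0,0,0,255]]]'
done| egrep 'width|pos'
python3 - <<'E'
from h import *
mv(.4693,-.1233,.139,-1.761)
E
```

```text
eef_pos: [0.5737, 0.2458, 0.2054]
width: 0.0112
eef_pos: [0.5532, 0.1726, 0.2055]
width: 0.0117
eef_pos: [0.5325, 0.0989, 0.2058]
width: 0.0117
eef_pos: [0.5119, 0.0256, 0.2058]
width: 0.0116
eef_pos: [0.4912, -0.0478, 0.2059]
width: 0.0117
eef_pos: [0.4718, -0.1218, 0.1253]
width: 0.0117
eef_pos: [0.4731, -0.1209, 0.1276]
width: 0.0119
turn [-0.006  0.001  0.002] then shift [0.018 0.007 0.282] = 1 x [0.018 0.007 0.282] t 55.4
```

```bash
python3 -m handwheel '[[[0.02,0.01,0.15,0,0,0,255],[0.02,0.01,0.26,0,0,0,255],[0.02,0.01,0.26,0,0,0,255],[0.02,0.01,0.26,0,0,0,255]]]' | egrep 'width|pos'
python3 - <<'E'
from h import *
mv(.4693,-.1233,.139,-1.761)
f=cams.grab_frame("side")[165:265,310:395];b=cams.grab_frame("top")[225:335,320:425];cv2.imwrite("pics/topT.png",b)
cv2.imwrite("pics/sideT.png",f)
a=cv2.resize(f,(510,600),interpolation=cv2.INTER_CUBIC)   # x6
c=cv2.resize(b,(290,304),interpolation=cv2.INTER_CUBIC)
o=np.zeros((600,800,3),np.uint8);o[:,:510]=a;o[:304,510:]=c;cv2.imwrite("pics/o.png",o)
E
```

```text
eef_pos: [0.4707, -0.1226, 0.105]
width: 0.0122
turn [ 0.    -0.     0.001] then shift [-0.007 -0.019 -0.   ] = 1 x [-0.007 -0.019 -0.   ] t 55.9
```

View pics/o.png

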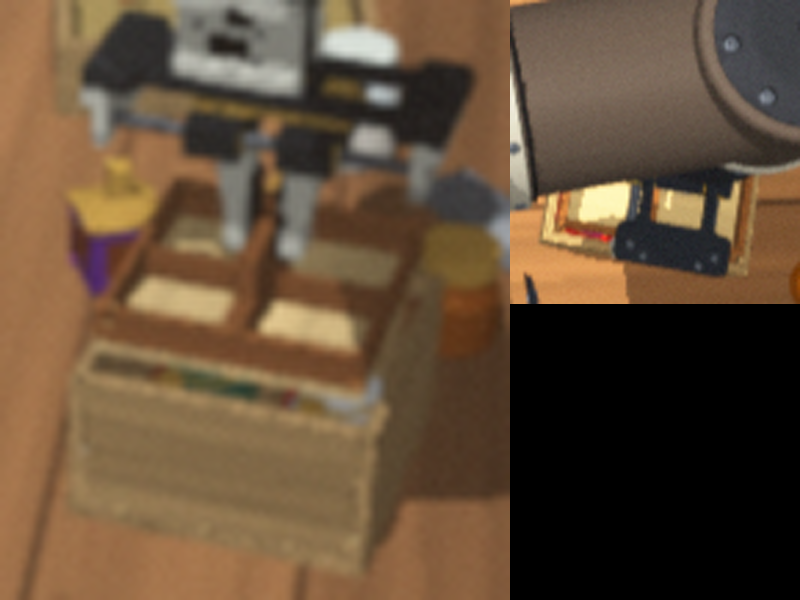

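The tray hangs level over the box. In the side part its front bottom edge runs (97,338)–(363,390) and the box rim (78,362)–(382,412). Both midpoints are at column 230, so it is centred sideways. I'll check the other direction numerically in the top crop.

Run:
```python
from h import *
u=lambda x,y:(310+x/6,165+y/6)
print(at("side",u(97,338),.105),at("side",u(363,390),.105),at("side",u(78,362),.092),at("side",u(382,412),.092))
b=cv2.imread("pics/topT.png");h=cv2.cvtColor(b,cv2.COLOR_BGR2HSV)
for r in(70,73,76):
    print(r+225,"L",[(c+320,*map(int,h[r,c])) for c in range(9,24)]); print("   R",[(c+320,*map(int,h[r,c])) for c in range(76,94)])
ex=np.array([np.cos(-.19),np.sin(-.19),0]);ey=np.array([-ex[1],ex[0],0]);c0=np.array([.469,-.125,0])
for xl in(-.03,-.045,-.06):
    print(xl,"exp box outer",[proj("top",c0+ex*xl+ey*y+[0,0,.092]) for y in(.084,.076,-.076,-.084)],"tray top outer",[proj("top",c0+ex*xl+ey*y+[0,0,.133]) for y in(.073,.068,-.068,-.073)])
```

```text
[ 0.5522 -0.0686  0.105 ] [ 0.4092 -0.0415  0.105 ] [ 0.5615 -0.0634  0.092 ] [ 0.3983 -0.0418  0.092 ]
295 L [(329, 8, 32, 32), (330, 15, 124, 76), (331, 13, 125, 102), (332, 13, 132, 114), (333, 17, 121, 99), (334, 19, 124, 150), (335, 18, 124, 189), (336, 17, 122, 194), (337, 14, 134, 185), (338, 8, 166, 157), (339, 13, 175, 191), (340, 14, 170, 196), (341, 14, 159, 202), (342, 19, 124, 202), (343, 20, 114, 204)]
   R [(396, 22, 54, 52), (397, 150, 6, 43), (398, 113, 27, 38), (399, 24, 56, 64), (400, 19, 112, 166), (401, 20, 113, 207), (402, 20, 116, 196), (403, 15, 145, 111), (404, 14, 172, 92), (405, 13, 179, 131), (406, 12, 168, 137), (407, 15, 146, 145), (408, 18, 132, 157), (409, 16, 141, 156), (410, 14, 153, 155), (411, 14, 156, 155), (412, 15, 160, 153), (413, 14, 156, 152)]
298 L [(329, 14, 146, 147), (330, 14, 149, 210), (331, 15, 152, 210), (332, 16, 146, 191), (333, 17, 128, 174), (334, 21, 112, 239), (335, 21, 110, 241), (336, 20, 119, 236), (337, 10, 176, 175), (338, 11, 176, 162), (339, 14, 180, 194), (340, 14, 173, 209), (341, 17, 143, 178), (342, 19, 116, 196), (34
[... 1065 characters left out ...]
 13, 155, 125), (413, 14, 157, 128)]
-0.03 exp box outer [array([335.4, 288. ]), array([338.9, 288.6]), array([405.5, 300.1]), array([409. , 300.7])] tray top outer [array([341.4, 287.1]), array([343.7, 287.5]), array([405.8, 298.3]), array([408.1, 298.7])]
-0.045 exp box outer [array([334.4, 294.6]), array([337.9, 295.2]), array([404.7, 306.8]), array([408.2, 307.4])] tray top outer [array([340.3, 294. ]), array([342.6, 294.4]), array([404.9, 305.2]), array([407.2, 305.5])]
-0.06 exp box outer [array([333.3, 301.2]), array([336.8, 301.8]), array([403.8, 313.4]), array([407.3, 314. ])] tray top outer [array([339.2, 300.8]), array([341.5, 301.2]), array([403.9, 312.1]), array([406.3, 312.5])]
```

```bash
for i in 1; do
python3 -m handwheel '[[[0.03,0,0.05,0,0,0,255],[0.03,0,0.1,0,0,0,255],[0.03,0,0.13,0,0,0,255],[0.03,0,0.13,0,0,0,255]]]'
python3 -m handwheel '[[[0,0,0.04,0,0,0,255],[0,0,0.04,0,0,0,255]]]'
python3 -m handwheel '[[[0,0,0.03,0,0,0,255],[0,0,0.03,0,0,0,255]]]'
python3 -m handwheel '[[[0,0,0.03,0,0,0,255],[0,0,0.03,0,0,0,255]]]'
done| egrep 'width|pos|force:|rot'; python3 -c "
from h import *;print(arm.get_state()['moment'])"
```

```text
eef_pos: [0.4699, -0.125, 0.0943]
ee_rot: [3.141, -0.0, -1.761]
force: [0.0, -0.2, -1.4]
width: 0.0118
gripper_force: 45.0
eef_pos: [0.4699, -0.1249, 0.0911]
ee_rot: [3.141, -0.0, -1.761]
force: [-0.3, -0.2, -3.0]
width: 0.0117
gripper_force: 45.0
eef_pos: [0.47, -0.1249, 0.0888]
ee_rot: [3.141, -0.0, -1.761]
force: [-0.1, 0.1, -2.5]
width: 0.0115
gripper_force: 45.0
eef_pos: [0.4699, -0.1249, 0.0864]
ee_rot: [3.141, -0.0, -1.761]
force: [-0.3, -0.0, -3.3]
width: 0.0116
gripper_force: 45.0
[-0.01678614  0.16516496 -0.03826509]
```

```bash
for i in 1; do
python3 -m handwheel '[[[0,0,0.03,0,0,0,255],[0,0,0.03,0,0,0,255]]]'
python3 -m handwheel '[[[0,0,0.03,0,0,0,255],[0,0,0.03,0,0,0,255]]]'
python3 -m handwheel '[[[0,0,0.03,0,0,0,255],[0,0,0.03,0,0,0,255]]]'
python3 -m handwheel '[[[0,0,0.02,0,0,0,255],[0,0,0.02,0,0,0,255]]]'
done| egrep 'pos|force:'
```

```text
eef_pos: [0.47, -0.1249, 0.084]
force: [-0.2, -0.4, -4.0]
gripper_force: 45.0
eef_pos: [0.4699, -0.1249, 0.0816]
force: [-0.0, -1.1, -2.4]
gripper_force: 45.0
eef_pos: [0.4703, -0.1249, 0.0798]
force: [-1.1, 0.8, 3.7]
gripper_force: 45.0
eef_pos: [0.4704, -0.125, 0.0797]
force: [-8.4, 4.3, 20.6]
gripper_force: 45.0
```

```bash
for i in 1; do
python3 -m handwheel '[[[0,0,-0.02,0,0,0,255],[0,0,-0.02,0,0,0,200],[0,0,-0.02,0,0,0,150],[0,0,-0.02,0,0,0,120],[0,0,-0.02,0,0,0,120]]]'
python3 -m handwheel '[[[0,0,-0.2,0,0,0,120],[0,0,-0.6,0,0,0,120],[0,0,-1,0,0,0,120],[0,0,-1,0,0,0,120]]]'
python3 -m handwheel '[[[0,0,-0.6,0,0,0,120],[0,0,-1,0,0,0,120],[0,0,-1,0,0,0,120]]]'
python3 -m handwheel '[[[-0.6,0,0,0,0,0,120],[-1,0,0,0,0,0,120]]]'
python3 -m handwheel '[[[-0.6,0,0,0,0,0,120],[-1,0,0,0,0,0,120]]]'
python3 -m handwheel '[[[-0.6,0,0,0,0,0,120],[-1,0,0,0,0,0,120],[-1,0,0,0,0,0,120]]]'
done| egrep 'pos|force:'
python3 - <<'E'
from h import *
f=cams.grab_frame("top");cv2.imwrite("pics/topU.png",f);h=cv2.cvtColor(f,cv2.COLOR_BGR2HSV)
g=cams.grab_frame("side");cv2.imwrite("pics/sideU.png",g)
# light compartment floors (z=.086)
m=cv2.inRange(h,(16,40,130),(30,135,255));m[:235]=0;m[325:]=0;m[:,:335]=0;m[:,415:]=0
n,l,s,ct=cv2.connectedComponentsWithStats(m)
for i in range(1,n):
    if s[i,4]>60: print(s[i],ct[i].round(1),at("top",ct[i],.086))
# lanterns
for nm,(x0,y0,x1,y1) in dict(p=(425,220,470,262),c=(430,264,470,300)).items():
    m=cv2.inRange(h,(18,120,120),(32,255,255))[y0:y1,x0:x1];n,l,s,ct=cv2.connectedComponentsWithStats(m);i=1+s[1:,4].argmax()
    pts=cv2.findNonZero((l==i).astype(np.uint8));r=cv2.minAreaRect(pts);print(nm,s[i],ct[i]+[x0,y0],r,at("top",ct[i]+[x0,y0],.052))
E
```

```text
eef_pos: [0.4701, -0.125, 0.0792]
force: [0.3, -0.5, 0.0]
gripper_force: 0.0
eef_pos: [0.4719, -0.1249, 0.1618]
force: [-0.1, -0.1, -0.1]
gripper_force: 0.0
eef_pos: [0.4714, -0.1249, 0.2412]
force: [0.5, 0.5, -0.5]
gripper_force: 0.0
eef_pos: [0.4847, -0.0453, 0.2378]
force: [-0.0, -0.0, 0.1]
gripper_force: 0.0
eef_pos: [0.4998, 0.0337, 0.2377]
force: [-0.4, -0.5, -0.6]
gripper_force: 0.0
eef_pos: [0.515, 0.1124, 0.2372]
force: [0.1, 0.9, 0.0]
gripper_force: 0.0
[335 239  80  86 777] [374.5 280.7] [ 0.4709 -0.127   0.086 ]
[346 248  31  28 679] [361.2 261.6] [ 0.5156 -0.0981  0.086 ]
[377 253  30  29 663] [391.7 266.7] [ 0.5025 -0.1679  0.086 ]
[341 279  31  31 743] [356.3 293.8] [ 0.442  -0.0842  0.086 ]
[372 284  31  31 739] [386.9 299.1] [ 0.4288 -0.153   0.086 ]
p [  9   6  29  28 490] [447.73061224 239.5877551 ] ((22.77069854736328, 19.579618453979492), (22.98490333557129, 21.707963943481445), 61.38954162597656) [ 0.5704 -0.3124  0.052 ]
c [  8   5  24  25 527] [449.15370019 280.76280835] ((18.933626174926758, 16.995573043823242), (23.281648635864258, 23.547725677490234), 3.814074993133545) [ 0.4712 -0.3082  0.052 ]
```

The tray is seated on the posts (contact at z≈0.080, and all four compartments are visible and symmetric). Now the cream lantern.

```bash
python3 -m handwheel '[[[0,0,0,0,0,-0.18,120],[0,0,0,0,0,-0.18,120]]]'| egrep 'pos|rot'
python3 - <<'E'
from h import *
mv(.4708,-.310,.2,-1.671)
E
```

```text
eef_pos: [0.5151, 0.1098, 0.2389]
ee_rot: [3.141, -0.0, -1.672]
turn [ 0.001 -0.001 -0.003] then shift [ 5.261 -0.01   0.911] = 6 x [ 0.877 -0.002  0.152] t 61.0
```

```bash
for i in 1; do
python3 -m handwheel '[[[0.5,0,0,0,0,0,120],[0.88,0,0,0,0,0,120]]]'
python3 -m handwheel '[[[0.5,0,0,0,0,0,120],[0.88,0,0,0,0,0,120]]]'
python3 -m handwheel '[[[0.5,0,0,0,0,0,120],[0.88,0,0,0,0,0,120]]]'
python3 -m handwheel '[[[0.5,0,0,0,0,0,120],[0.88,0,0,0,0,0,120]]]'
python3 -m handwheel '[[[0.5,0,0,0,0,0,120],[0.88,0,0,0,0,0,120]]]'
python3 -m handwheel '[[[0.5,0,0,0,0,0,120],[0.87,0,0.3,0,0,0,120],[0.87,0,0.91,0,0,0,120],[0.87,0,0.91,0,0,0,120]]]'
done| egrep 'pos'|tail -1
python3 - <<'E'
from h import *
mv(.4708,-.310,.062,-1.671)
g=cams.grab_frame("side");h=cv2.cvtColor(g,cv2.COLOR_BGR2HSV);g0=cv2.imread("pics/sideU.png")
m=cv2.inRange(h,(15,140,90),(28,255,255))[180:215,315:370];n,l,s,ct=cv2.connectedComponentsWithStats(m)
print([(s[i].tolist(),(ct[i]+[315,180]).round(1)) for i in range(1,n) if s[i,4]>15], proj("side",[.4708,-.31,.066]),proj("side",[.570,-.314,.066]))
E
```

```text
eef_pos: [0.47, -0.3084, 0.1631]
turn [ 0.015  0.004 -0.007] then shift [ 0.002 -0.048  1.689] = 2 x [ 0.001 -0.024  0.845] t 62.8
[([5, 11, 19, 13, 144], array([329.5, 197.8])), ([33, 14, 17, 11, 110], array([356.5, 199.6]))] [356.1 196.4] [329.2 193.6]
```

```bash
for i in 1; do
python3 -m handwheel '[[[0,-0.04,0.4,0,0,0,120],[0,-0.04,0.7,0,0,0,120],[0,-0.04,1,0,0,0,120],[0,-0.04,1,0,0,0,120]]]'
python3 -m handwheel '[[[0,0,0.3,0,0,0,120],[0,0,0.55,0,0,0,120],[0,0,0.69,0,0,0,120],[0,0,0.69,0,0,0,120]]]'
python3 -m handwheel '[[[0,0,0,0,0,0,255],[0,0,0,0,0,0,255],[0,0,0,0,0,0,255],[0,0,0,0,0,0,255],[0,0,0,0,0,0,255]]]' 18
python3 -m handwheel '[[[0,0,0,0,0,0,255],[0,0,-0.4,0,0,0,255],[0,0,-1,0,0,0,255],[0,0,-1,0,0,0,255]]]' 
python3 -m handwheel '[[[0,0,-0.5,0,0,0.1,255],[0,0,-1,0,0,0.18,255],[0,0,-1,0,0,0.18,255]]]' 
python3 -m handwheel '[[[0,0,-0.5,0,0,0,255],[0,0,-0.9,0,0,0,255],[0,0,-0.9,0,0,0,255]]]' 
done | egrep 'width|pos|for'
python3 - <<'E'
from h import *
ex=np.array([np.cos(-.19),np.sin(-.19)]);ey=np.array([-ex[1],ex[0]]);c=np.array([.469,-.126])
for a in(1,-1):print(c+ex*.0365*a-ey*.0345)
t=c-ex*.0365-ey*.0345;mv(*t,.26,-1.761)
E
```

```text
eef_pos: [0.4768, -0.3089, 0.0873]
force: [0.3, 0.4, -0.5]
width: 0.0464
gripper_force: 0.0
eef_pos: [0.4771, -0.3092, 0.0322]
force: [-0.5, 0.4, 0.3]
width: 0.0464
gripper_force: 0.0
eef_pos: [0.4765, -0.309, 0.0313]
force: [0.4, -0.4, 0.2]
width: 0.0137
gripper_force: 17.8
eef_pos: [0.4792, -0.3101, 0.1153]
force: [-0.6, -0.8, -0.9]
width: 0.0139
gripper_force: 17.8
eef_pos: [0.4782, -0.3097, 0.1941]
force: [0.4, 1.4, -0.8]
width: 0.0141
gripper_force: 17.8
eef_pos: [0.4775, -0.3094, 0.2647]
force: [0.1, -0.2, -0.9]
width: 0.0139
gripper_force: 17.8
[ 0.49832752 -0.1667725 ]
[ 0.42664121 -0.1529858 ]
turn [-0.006 -0.001  0.001] then shift [-1.819  0.959  0.484] = 2 x [-0.91   0.48   0.242] t 65.7
```

```bash
for i in 1; do
python3 -m handwheel '[[[-0.5,0.25,0,0,0,0,255],[-0.91,0.48,0,0,0,0,255]]]'
python3 -m handwheel '[[[-0.5,0.25,0,0,0,0,255],[-0.91,0.48,0,0,0,0,255],[-0.91,0.48,0.5,0,0,0,255],[-0.91,0.48,0.9,0,0,0,255],[-0.91,0.48,0.9,0,0,0,255]]]'
python3 -m handwheel '[[[0,0,0,0,0,0,255],[0,0,0,0,0,0,255]]]'
done | egrep 'width'
python3 - <<'E'
from h import *
mv(.4266,-.153,.1535,-1.761)
g=cams.grab_frame("side");h=cv2.cvtColor(g,cv2.COLOR_BGR2HSV)
p=arm.get_state()["eef_pos"];print(proj("side",p+[-.003,-.001,.034-.036]))
m=cv2.inRange(h,(18,150,110),(28,255,255))[170:250,330:410];n,l,s,ct=cv2.connectedComponentsWithStats(m);print([(s[i].tolist(),(ct[i]+[330,170]).round(1)) for i in range(1,n) if s[i,4]>15])
E
```

```text
width: 0.0136
width: 0.0135
width: 0.0136
turn [-0.003  0.     0.   ] then shift [ 0.003 -0.003  0.911] = 1 x [ 0.003 -0.003  0.911] t 66.8
[368.8 188.4]
[([30, 6, 18, 13, 115], array([369.1, 183.8])), ([0, 21, 8, 12, 53], array([332.3, 197.9])), ([52, 36, 11, 7, 34], array([387.4, 209.2]))]
```

```bash
for i in 1; do
python3 -m handwheel '[[[0,0,0.3,0,0,0,255],[0,0,0.6,0,0,0,255],[0,0,0.8,0,0,0,255],[0,0,0.9,0,0,0,255],[0,0,0.9,0,0,0,255]]]'
python3 -m handwheel '[[[0,0,0.02,0,0,0,255],[0,0,0.02,0,0,0,255]]]'
python3 -m handwheel '[[[0,0,0,0,0,0,215],[0,0,0,0,0,0,195],[0,0,0,0,0,0,185],[0,0,0,0,0,0,180]]]'
python3 -m handwheel '[[[0,0,-0.2,0,0,0,180],[0,0,-0.6,0,0,0,180],[0,0,-1,0,0,0,180]]]'
python3 -m handwheel '[[[0,0,-0.5,0,0,0,120],[0,0,-0.5,0,0,-0.3,120],[0,0,-0.5,0,0,-0.65,120],[0,0,-0.5,0,0,-0.95,120]]]'
python3 -m handwheel '[[[0,0,0,0,0,-0.35,120],[0,0,0,0,0,-0.4,120],[0,0,0,0,0,-0.4,120]]]'
done | egrep 'width|force:|pos'
python3 - <<'E'
from h import *
mv(.570,-.314,.2,-1.086)
g=cams.grab_frame("side");h=cv2.cvtColor(g,cv2.COLOR_BGR2HSV)
m=cv2.inRange(h,(18,150,110),(28,255,255))[170:250,310:410];n,l,s,ct=cv2.connectedComponentsWithStats(m);print([(s[i].tolist(),(ct[i]+[310,170]).round(1)) for i in range(1,n) if s[i,4]>15])
E
```

```text
eef_pos: [0.4287, -0.1517, 0.1195]
force: [-0.5, -0.0, -0.4]
width: 0.0136
gripper_force: 17.9
eef_pos: [0.429, -0.1516, 0.1182]
force: [0.4, 0.1, -0.2]
width: 0.0134
gripper_force: 17.9
eef_pos: [0.4287, -0.1516, 0.1178]
force: [-0.3, -0.8, 0.3]
width: 0.0253
gripper_force: 0.0
eef_pos: [0.4284, -0.1516, 0.1986]
force: [0.2, -0.2, -1.0]
width: 0.0255
gripper_force: 0.0
eef_pos: [0.4286, -0.1515, 0.2379]
force: [-0.3, 0.6, -0.4]
width: 0.0461
gripper_force: 0.0
eef_pos: [0.4286, -0.1516, 0.2378]
force: [-0.8, -0.1, 0.2]
width: 0.0463
gripper_force: 0.0
turn [ 0.     0.    -0.006] then shift [ 2.627 -0.657  0.897] = 3 x [ 0.876 -0.219  0.299] t 69.5
[([11, 22, 17, 11, 105], array([329.4, 198. ])), ([48, 26, 20, 14, 153], array([367.9, 203.5])), ([70, 34, 12, 9, 53], array([385.4, 208.5]))]
```

```bash
for i in 1; do
python3 -m handwheel '[[[0.5,-0.12,0,0,0,0,120],[0.88,-0.22,0,0,0,0,120]]]'
python3 -m handwheel '[[[0.5,-0.12,0,0,0,0,120],[0.88,-0.22,0,0,0,0,120]]]'
python3 -m handwheel '[[[0.5,-0.12,0,0,0,0,120],[0.87,-0.22,0.3,0,0,0,120],[0.87,-0.22,0.9,0,0,0,120],[0.87,-0.22,0.9,0,0,0,120],[0.87,-0.22,0.9,0,0,0,120]]]'
done| egrep 'pos'|tail -1
python3 - <<'E'
from h import *
mv(.570,-.314,.064,-1.086)
E
```

```text
eef_pos: [0.5741, -0.3135, 0.1675]
turn [-0.001 -0.003 -0.   ] then shift [-0.012  0.009  1.719] = 2 x [-0.006  0.005  0.86 ] t 70.7
```

```bash
for i in 1; do
python3 -m handwheel '[[[0,0,0.4,0,0,0,120],[0,0,0.7,0,0,0,120],[0,0,1,0,0,0,120],[0,0,1,0,0,0,120]]]'
python3 -m handwheel '[[[0,0,0.3,0,0,0,120],[0,0,0.55,0,0,0,120],[0,0,0.71,0,0,0,120],[0,0,0.71,0,0,0,120]]]'
python3 -m handwheel '[[[0,0,0,0,0,0,255],[0,0,0,0,0,0,255],[0,0,0,0,0,0,255],[0,0,0,0,0,0,255],[0,0,0,0,0,0,255]]]' 18
python3 -m handwheel '[[[0,0,0,0,0,0,255],[0,0,-0.4,0,0,0,255],[0,0,-1,0,0,0,255],[0,0,-1,0,0,0,255]]]' 
python3 -m handwheel '[[[0,0,-0.5,0,0,0.3,255],[0,0,-1,0,0,0.65,255],[0,0,-1,0,0,0.95,255],[0,0,-1,0,0,0.95,255]]]' 
python3 -m handwheel '[[[0,0,-0.5,0,0,0.3,255],[0,0,-0.9,0,0,0.4,255],[0,0,-0.9,0,0,0.4,255]]]' 
done | egrep 'width|pos|for|rot'
python3 - <<'E'
from h import *
mv(.4983,-.1668,.26,-1.761)
E
```

```text
eef_pos: [0.5736, -0.3129, 0.0867]
ee_rot: [-3.142, -0.0, -1.086]
force: [0.4, -0.1, 1.8]
width: 0.0465
gripper_force: 0.0
eef_pos: [0.5738, -0.3131, 0.0296]
ee_rot: [-3.141, -0.0, -1.086]
force: [-0.5, -0.4, 0.3]
width: 0.0465
gripper_force: 0.0
eef_pos: [0.5734, -0.3131, 0.0291]
ee_rot: [3.142, -0.0, -1.086]
force: [-0.7, 0.8, 0.6]
width: 0.0138
gripper_force: 17.9
eef_pos: [0.5762, -0.3141, 0.1134]
ee_rot: [-3.136, -0.006, -1.085]
force: [0.0, -1.4, -1.4]
width: 0.014
gripper_force: 17.9
eef_pos: [0.5731, -0.3128, 0.1884]
ee_rot: [3.141, 0.001, -1.56]
force: [-1.2, 0.5, -1.7]
width: 0.0137
gripper_force: 17.9
eef_pos: [0.5744, -0.3135, 0.2627]
ee_rot: [-3.138, -0.001, -1.757]
force: [0.1, -0.2, -1.4]
width: 0.0139
gripper_force: 17.9
turn [-0.006 -0.001  0.007] then shift [-1.641  1.246  0.459] = 2 x [-0.82   0.623  0.23 ] t 73.7
```

Gripped at 0.0291, so it goes down at 0.1151 reported (tip at 0.149 actual).

```bash
for i in 1; do
python3 -m handwheel '[[[-0.4,0.3,0,0,0,0,255],[-0.82,0.62,0,0,0,0,255]]]'
python3 -m handwheel '[[[-0.4,0.3,0,0,0,0,255],[-0.82,0.62,0,0,0,0,255],[-0.82,0.62,0.5,0,0,0,255],[-0.82,0.62,0.9,0,0,0,255],[-0.82,0.62,0.9,0,0,0,255]]]'
python3 -m handwheel '[[[0,0,0,0,0,0,255],[0,0,0,0,0,0,255]]]'
done | egrep 'width'
python3 - <<'E'
from h import *
mv(.4983,-.1668,.151,-1.761)
g=cams.grab_frame("side");h=cv2.cvtColor(g,cv2.COLOR_BGR2HSV)
p=arm.get_state()["eef_pos"];print(proj("side",p+[-.003,-.001,.034-.036]))
m=cv2.inRange(h,(18,150,110),(28,255,255))[160:250,310:410];n,l,s,ct=cv2.connectedComponentsWithStats(m);print([(s[i].tolist(),(ct[i]+[310,160]).round(1)) for i in range(1,n) if s[i,4]>15])
E
```

```text
width: 0.0137
width: 0.0135
width: 0.0138
turn [-0.003  0.     0.001] then shift [0.002 0.003 0.914] = 1 x [0.002 0.003 0.914] t 74.8
[346.8 185.2]
[([28, 13, 17, 13, 110], array([346.3, 180.3])), ([51, 37, 14, 13, 83], array([368.1, 204.2])), ([72, 44, 10, 8, 54], array([386.8, 208.1]))]
```

```bash
for i in 1; do
python3 -m handwheel '[[[0,0,0.3,0,0,0,255],[0,0,0.6,0,0,0,255],[0,0,0.8,0,0,0,255],[0,0,0.9,0,0,0,255],[0,0,0.9,0,0,0,255]]]'
python3 -m handwheel '[[[0,0,0.02,0,0,0,255],[0,0,0.02,0,0,0,255]]]'
python3 -m handwheel '[[[0,0,0,0,0,0,215],[0,0,0,0,0,0,195],[0,0,0,0,0,0,185],[0,0,0,0,0,0,180]]]'
python3 -m handwheel '[[[0,0,-0.2,0,0,0,180],[0,0,-0.6,0,0,0,180],[0,0,-1,0,0,0,180]]]'
python3 -m handwheel '[[[0,0,-0.5,0,0,0,120],[0,0,-1,0,0,0,120]]]'
python3 -m handwheel '[[[-0.5,0,0,0,0,0,120],[-1,0,0,0,0,0,120]]]'
python3 -m handwheel '[[[-0.5,0,0,0,0,0,120],[-1,0,0,0,0,0,120]]]'
python3 -m handwheel '[[[-0.5,0,0,0,0,0,120],[-1,0,0,0,0,0,120]]]'
python3 -m handwheel '[[[-0.5,0,0,0,0,0,120],[-1,0,0,0,0,0,120],[-1,0,0,0,0,0,120]]]'
done | egrep 'width|force:|pos'
python3 - <<'E'
from h import *
f=cams.grab_frame("top");g=cams.grab_frame("side");cv2.imwrite("pics/topV.png",f);cv2.imwrite("pics/sideV.png",g)
h=cv2.cvtColor(f,cv2.COLOR_BGR2HSV)
m=cv2.inRange(h,(20,150,130),(32,255,255))[225:335,325:425];n,l,s,ct=cv2.connectedComponentsWithStats(m)
for i in range(1,n):
    if s[i,4]>60: print(s[i],(ct[i]+[325,225]).round(1),at("top",ct[i]+[325,225],.14), cv2.minAreaRect(cv2.findNonZero((l==i).astype(np.uint8)))[1:])
h=cv2.cvtColor(g,cv2.COLOR_BGR2HSV)
m=cv2.inRange(h,(18,150,110),(28,255,255))[160:250,310:410];n,l,s,ct=cv2.connectedComponentsWithStats(m);print([(s[i].tolist(),(ct[i]+[310,160]).round(1)) for i in range(1,n) if s[i,4]>15])
b=f;y=np.array([np.cos(2.05),np.sin(2.05)]);c0=np.array([.591,.3165])-.077*y
for s_ in(-.06,-.05,-.04,-.035,-.03,-.02):
    u=proj("top",[*(c0+s_*y),.066]).round().astype(int);print(s_,b[u[1],u[0]])
E
```

```text
eef_pos: [0.5009, -0.1656, 0.117]
force: [0.5, 0.6, -0.3]
width: 0.0137
gripper_force: 18.0
eef_pos: [0.5011, -0.1655, 0.1159]
force: [-0.7, -0.2, -0.6]
width: 0.0134
gripper_force: 18.0
eef_pos: [0.5008, -0.1655, 0.1154]
force: [-0.5, 1.3, 0.3]
width: 0.025
gripper_force: 0.0
eef_pos: [0.5009, -0.1656, 0.1974]
force: [1.0, 0.5, 0.3]
width: 0.0258
gripper_force: 0.0
eef_pos: [0.5006, -0.1656, 0.278]
force: [0.7, 0.3, 0.1]
width: 0.0408
gripper_force: 0.0
eef_pos: [0.5162, -0.0864, 0.2773]
force: [0.7, 0.9, -0.6]
width: 0.0458
gripper_force: 0.0
eef_pos: [0.5312, -0.0073, 0.2769]
force: [0.0, -0.5, 0.1]
width: 0.0462
gripper_force: 0.0
eef_pos: [0.5463, 0.0714, 0.2769]
force: [0.4, -1.6, -0.2]
width: 0.0461
gripper_force: 0.0
eef_pos: [0.5615, 0.151, 0.2759]
force: [-0.6, -0.2, -0.0]
width: 0.0468
gripper_force: 0.0
[ 57  26  26  27 531] [394.6 264.1] [ 0.5006 -0.1645  0.14  ] ((23.180255889892578, 23.18025779724121), 9.462322235107422)
[ 53  61  26  27 563] [390.5 298.8] [ 0.4257 -0.1517  0.14  ] ((23.814666748046875, 24.310808181762695), 7.125016689300537)
[([27, 33, 18, 13, 121], array([345.3, 200.1])), ([50, 37, 17, 13, 116], array([369. , 203.9])), ([70, 43, 13, 10, 100], array([386.2, 207.1]))]
-0.06 [30 28 29]
-0.05 [30 28 27]
-0.04 [31 28 30]
-0.035 [34 34 34]
-0.03 [36 32 33]
-0.02 [31 29 27]
```

Run:
```python
from h import *
print(tri((394.6,264.1),(345.3,200.1)),tri((390.5,298.8),(369,203.9)))
print(arm.job_done())
```

```text
(array([ 0.5012, -0.1661,  0.1318]), np.float64(0.0012)) (array([ 0.4237, -0.1529,  0.1328]), np.float64(0.0049))
the job is handed in; nothing more can be done
None
```

I handed the job in at about 77 s of the 210 s; no verdict came back, but on my last checks the jaw was fully open, all four bells stood in their cells, the tray was seated on the posts, and both lanterns stood upright in it.

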